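# Load an adhesive cartridge into the bench press

## Task

Load the tall, thick adhesive cartridge into the bench press: draw the slide bolt fully back, then slide the cartridge in sideways, kept upright, so that the two lobes of its flange lie under both sides of the slotted plate and a flat side of the flange is fully home against the back stop. Then push the bolt fully shut behind it and let go, without disturbing the other things on the bench.

Things in the scene. Friction and masses are not known exactly. Their poses are not given: they have to be found in the camera images.
- tall_center (a point): the cartridge to load, white, standing on its flange; point half-way up its axis z. 138 mm tall, 0.32 kg. From the bottom: flange 8 mm thick, oblong with round ends, 80 mm long along its y, 50 mm across its two flat sides (facing its +x, -x); round barrel 44 mm in diameter up to 115 mm; shoulder; grey cap 24 mm in diameter from 122 to 138 mm. Half a turn about z makes no difference
- press: the press, a grey and steel fixture fixed to the bench, 165 x 124 mm. Origin on the bench, on the axis of the loaded cartridge; the mouth opens to its -x, the cartridge slides in along +x. Its deck (top at z = 40 mm) begins at x = -60 mm. A back stop has its face at x = 25 mm, its top at z = 60 mm; the housing behind it ends at x = 104 mm and is 80 mm high
- slot_mouth (a point): middle of the flared mouth of the slot in the press's slotted plate (press x = -58, z = 56 mm). The plate lies from z = 52 to 60 mm; its slot is 48 mm wide and runs along the press's x at y = 0. The flange runs in the 12 mm high gap between deck and plate, and, from press x = -45 mm inwards, between channel walls 87 mm apart
- slot_home (a point): point on the press's deck (press x = 0, y = 0, z = 40 mm) on which the middle of the cartridge's underside stands when home: its flat side against the back stop, its lobes under both sides of the plate, its x axis parallel to the press's x, its centre at z = 109 mm
- bolt (a joint): the slide bolt, in m: 0 fully shut, 0.08 fully drawn back (a stop at each end). A 10 x 12 mm steel bar across the top of the slotted plate at press x = -35 mm, z = 61 to 74 mm; it slides towards the press's +y to open. Shut, it crosses the slot just in front of the loaded barrel, its free tip at press y = -41 mm; the slot is free from about 0.067 on. Friction about 2.5 N; it stays where left
- bolt_handle (a point): point on the bolt's upright handle, a black peg 18 mm in diameter from z = 74 to 130 mm; the point is on its axis at z = 107 mm. Shut it is at press x = -35, y = 110 mm, and it moves along the press's +y by the bolt's opening
- short_center (a point): a bystander: a shorter cartridge of the same barrel diameter and flange, 92 mm tall, standing; point half-way up. Leave alone
- slim_center (a point): a bystander: a slim cartridge 138 mm tall, barrel 28 mm in diameter, round flange 54 mm in diameter, standing; point half-way up. Leave alone
- bottle_center (a point): a bystander: a white glue bottle with a tall yellow conical nozzle, standing; 60 mm in diameter up to 105 mm, 180 mm tall in all; point half-way up, 90 mm. Leave alone
- last_center (a point): a bystander: a wooden shoe last lying along its x, about 212 x 76 mm, 70 mm high; point 35 mm up. Leave alone
- sole_center (a point): a bystander: a black rubber shoe sole lying flat along its x, 234 x 84 mm, 12 mm thick; point half-way up. Leave alone
- hammer_grip (a point): a bystander: a hammer 260 mm long lying along its x; point on its handle. Leave alone
- jar_center (a point): a bystander: a closed jar 60 mm in diameter and 80 mm tall; point half-way up. Leave alone
Things that resemble listed ones, but are neither listed nor needed, are in the scene too. Leave any red look-alike of the press alone. Leave any pink look-alike of the part that bears tall_center alone.

How it is judged:
By the outcome, as a careful person would: the job done as asked, in the order asked, and still so for the second after the job is handed in, with the robot touching nothing.
It also fails if it takes over 72 s, if anything falls off the work surface, if the arm or the gripper's body presses on something with over 40 N, if the wrist force passes 120 N, or if a joint passes its speed limit or range.

## Robot

A 6-joint arm with a two-finger parallel gripper is mounted at the origin on the work surface. World frame = base frame: x ahead of the robot, y to its left, z up, the work surface at z = 0. Lengths are in m, angles in rad, forces in N, time in s.
With the tool pointing down it reaches from about 0.275 to 1 m from the base axis. Payload 8.4 kg.
Tool frame: the origin (TCP) lies at the very end of the fingers, on their centre line; the grasp point (between the pads) lies ctrl.grasp_offset behind it (ctrl.grasp_offset is the distance from the TCP to the grasp point, in m); z points along the fingers, y is the direction in which the jaws open and shut (so a half turn about z gives the same grasp; the last joint's range is limited). The gripper opens to 85 mm and grips with 20 to 120 N. Pads are 22 mm wide; open, the fingers measure 114 mm over their backs; the gripper's body (76 mm by 85 mm) begins 54 mm behind the grasp point. The pads swing forward as they close: fully open they stand 13 mm farther back than shut.
Start: joints at [-1.17, 0.353, 1.633, -0, 1.155, -0.002], TCP at [0.245, -0.575, 0.207] pointing down, gripper open.
Joint ranges: [-2.63, 2.63], [-0.92, 2.1], [0.06, 2.66], [-1.3, 4.44], [0, 2.69], [-3.02, 3.02]. Speed limits (rad/s): [2.22, 2.22, 2.79, 3.14, 3.14, 3.14].

## Interface

Orientations are given as a 3x3 rotation matrix whose columns are the frame's x, y, z axes.
In Python, from rig import ctrl gives the robot as it stands.
- The arm moves only by the shell command python3 -m crank 'ROWS' [OPENING] [FORCE]. ROWS is JSON, a list of rows, each an object of numbers: "dx", "dy", "dz": the shift along the tool's x, y, z in cm; "wx", "wy", "wz": the turn, a rotation vector about the tool's x, y, z in degrees. A call has exactly 10 rows; each row shifts and turns the commanded pose from where the row before left it, along the tool's axes as they then stand; what a row does not reach is not made up. A row lasts 1/8 s, in which the tool goes at most 62.5 mm and 10.7 degrees, less where a joint would pass 70% of its speed; a pose out of reach is approached as far as the arm can. A call is refused whole if a number of a shift passes 6.25 or a number of a turn 10.7, either way. A call with a gripper value outside its range is refused whole. OPENING is the opening, from -1 (shut) to 1 (fully open), set as the call begins (- or left out, the last holds). The fingers move at their own pace and stop on an object; FORCE is the grip in N (left out, the last holds). Time passes only in rows, so rows that do not move let the fingers close, or fill a call up. It gives the time, the measured TCP pose, the force and the opening at its end, in the units of the state.
- ctrl.get_state(): the state, without advancing time (a new reading comes with each control period).
- ctrl.snapshot(name): name is "scene" or "top" or "wrist"; returns a dict with "pixels" (384x512x3 uint8, blue, green, red), "camera_matrix" (3x3 intrinsics, pixels), "k1" (the pictures are not rectified: a ray, as slopes to the right and down, at radius r is drawn at 1 + k1 r^2 times it, then the intrinsics apply), "T" (4x4, takes a point from camera to world coordinates). Camera axes: x right, y down, z forward; pixel columns grow to the right and rows downward; lengths in m; the calibration is good to about 2 mm. A picture is of the moment at which its call begins. There is no depth.
- ctrl.close_job(): hands the job in, once; it reports no verdict.
The state is a dict: "time": time; "qpos": joint angles; "dq": joint speeds; "tau": joint torques, N m; "tool_pos": TCP position; "eef_rot": TCP orientation; "wrist_force": force on the tool from outside, world axes, zero at the start; "wrist_torque": the same for the moment, N m; "finger_gap": finger opening in m.
Only numpy, scipy, OpenCV 4.12 (cv2) and the standard library are available. Lean on these libraries where they do the work, as an engineer would, in place of code of your own. Each camera call takes 0.05 s, during which the arm holds its last target.

## Working session

There is one attempt and no reset: what is moved stays moved. The work goes in short steps, Python scripts to look and compute and a shell command to move; the robot and the scene stay as the last step left them, time stands still between calls to the robot, and variables do not carry over. Pictures are saved under pics/ and viewed, and the job is handed in when it is done.

```bash
ls; mkdir -p pics; python3 - <<'E'
from rig import ctrl
import cv2,numpy as np
s=ctrl.get_state();print(s, ctrl.grasp_offset)
for n in("scene","top","wrist"):
    d=ctrl.snapshot(n);cv2.imwrite(f"pics/{n}0.png",d["pixels"]);print(n,d["camera_matrix"],d["k1"],d["T"])
    np.savez(f"pics/{n}0.npz",**{k:np.array(v) for k,v in d.items()})
E
```

```text
pics
{'time': 0.0, 'qpos': array([-1.17038072e+00,  3.53637975e-01,  1.63412289e+00,  1.13407922e-05,
        1.15519651e+00, -2.40173153e-03]), 'dq': array([-0.00054032, -0.0012336 , -0.00016908, -0.00070172, -0.0012855 ,
       -0.00086066]), 'tau': array([ 1.06516669e-03, -6.05235171e+01, -3.42059362e+01,  2.09445029e-04,
        9.19329061e-03, -2.36413854e-05]), 'tool_pos': array([ 0.24481469, -0.57451301,  0.20637287]), 'eef_rot': array([[ 9.19962016e-01,  3.92007163e-01, -5.22415151e-04],
       [ 3.92007510e-01, -9.19961152e-01,  1.26081484e-03],
       [ 1.36468022e-05, -1.36469242e-03, -9.99999069e-01]]), 'wrist_force': array([-0.68462896, -0.01694076,  0.05556306]), 'wrist_torque': array([-0.04030059,  0.01933489,  0.0400093 ]), 'finger_gap': 0.08512351819413584} 0.0187
scene [[463.37340597   0.         258.18139152]
 [  0.         463.37340597 183.64102316]
 [  0.           0.           1.        ]] 0.04371248788229426 [[-0.88197738  0.28346136 -0.37651766  0.93912605]
 [ 0.47128348  0.52573501 -0.70816282  0.87992277]
 [-0.00278828 -0.80203015 -0.59727705  0.87336794]
 [ 0.          0.          0.          1.        ]]
top [[407.57456563   0.         261.6355169 ]
 [  0.         407.57456563 201.54605791]
 [  0.           0.           1.        ]] -0.09167195383029969 [[ 0.01742228 -0.99627897  0.0844078   0.39893756]
 [-0.99981099 -0.01663097  0.01006904 -0.04523616]
 [-0.00862779 -0.08456727 -0.99638042  1.19632155]
 [ 0.          0.          0.          1.        ]]
wrist [[284.04324101   0.         256.0203901 ]
 [  0.         284.04324101 190.61735768]
 [  0.           0.           1.        ]] 0.019466318796561112 [[ 0.39275015 -0.88715921 -0.24227228  0.30667727]
 [-0.91964454 -0.37919479 -0.10229971 -0.54875993]
 [-0.00111226  0.26298261 -0.96479993  0.37186081]
 [ 0.          0.          0.          1.        ]]
```

View pics/scene0.png

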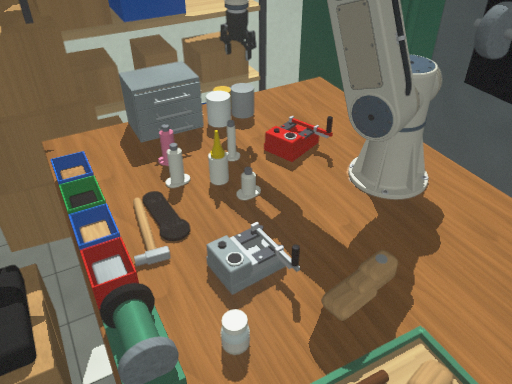

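View pics/top0.png

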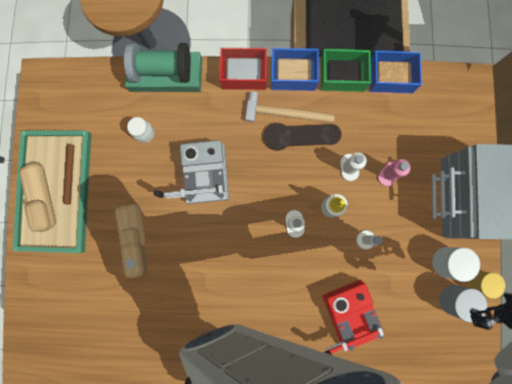

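View pics/wrist0.png

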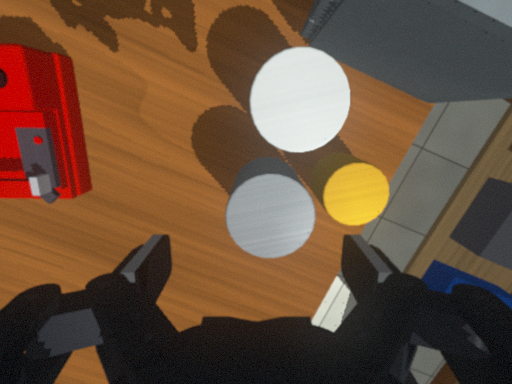

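Top picture: the white cartridges stand at (352,165), (295,223) and (369,240), the pink look-alike at (395,172). The grey press is at (204,172) and the red look-alike at (352,315). The tall thick one should be (352,165) in top and (176,165) in scene. I'll enlarge both to confirm.

```bash
python3 - <<'E'
import cv2,numpy as np
t=cv2.imread("pics/top0.png");s=cv2.imread("pics/scene0.png")
def c(im,x,y,w,h,k,n):
    cv2.imwrite(n,cv2.resize(im[y:y+h,x:x+w],None,fx=k,fy=k,interpolation=cv2.INTER_CUBIC))
c(t,270,140,150,115,5,"pics/c1.png")
c(t,145,130,100,80,7,"pics/c2.png")
c(s,150,115,120,90,6,"pics/c3.png")
c(s,195,215,115,80,6,"pics/c4.png")
E
```

```text
(no output)
```

View pics/c1.png

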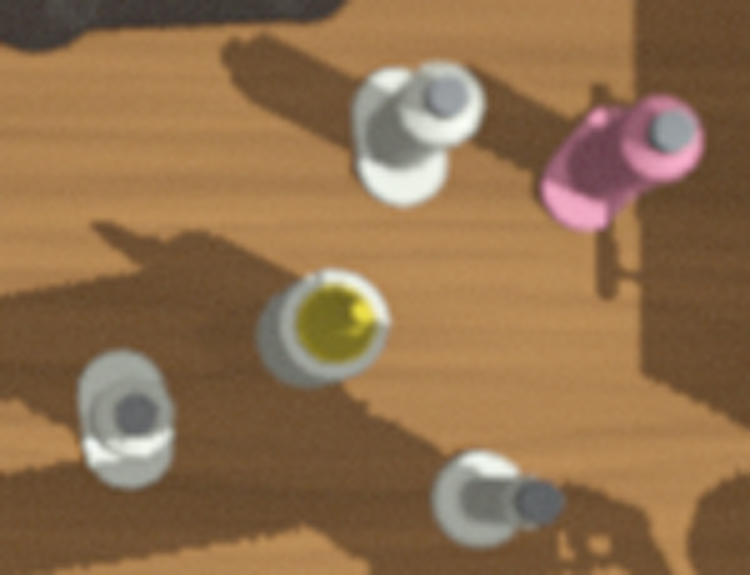

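View pics/c2.png

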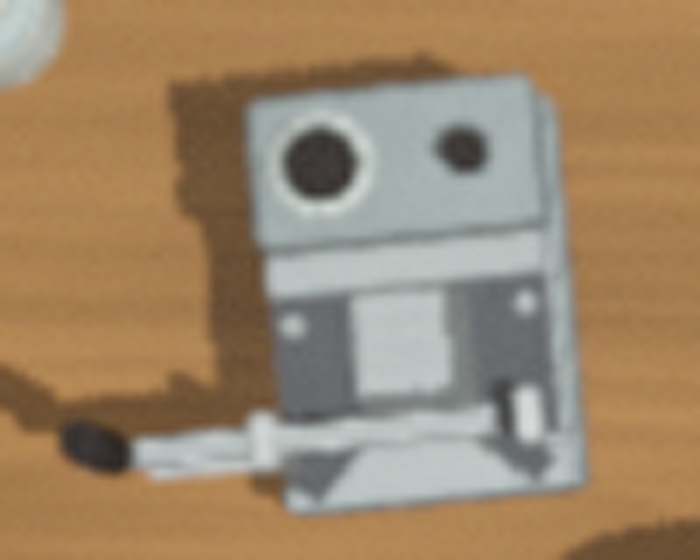

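View pics/c3.png

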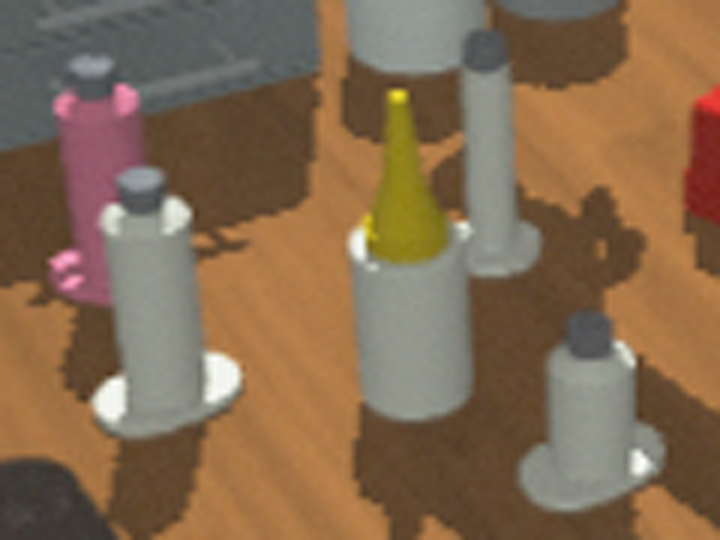

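View pics/c4.png

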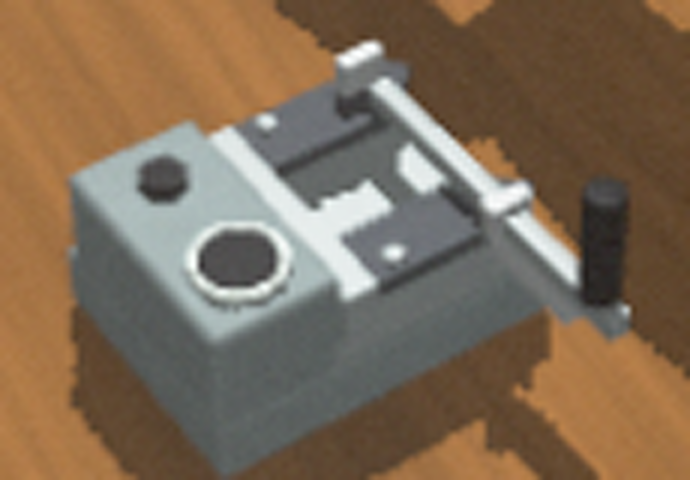

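Confirmed in the crops. The white cartridge at top (352,165) has a barrel as thick as the short one's and is about as tall as the slim one, with an oblong flange, and it isn't pink. The bolt is shut, with its handle to the left (world +y). Next I'll measure.

```bash
cat > h.py <<'E'
import numpy as np,cv2
from scipy.optimize import least_squares
def load(n): 
    d=np.load(f"pics/{n}.npz");return {k:d[k] for k in d}
def snap(n,save):
    from rig import ctrl
    d=ctrl.snapshot(n);cv2.imwrite(f"pics/{save}.png",d["pixels"]);np.savez(f"pics/{save}.npz",**{k:np.array(v) for k,v in d.items()})
    return d
def proj(d,P):
    P=np.atleast_2d(P);T=d["T"];c=(P-T[:3,3])@T[:3,:3]
    s=c[:,:2]/c[:,2:];s=s*(1+float(d["k1"])*(s**2).sum(1,keepdims=True))
    K=d["camera_matrix"];return s*[K[0,0],K[1,1]]+K[:2,2]
def ray(d,uv):
    K=d["camera_matrix"];m=(np.array(uv,float)-K[:2,2])/[K[0,0],K[1,1]];s=m.copy()
    for _ in range(20): s=m/(1+float(d["k1"])*(s@s))
    v=d["T"][:3,:3]@np.array([s[0],s[1],1]);return d["T"][:3,3],v/np.linalg.norm(v)
def tri(*obs):
    A=np.zeros((3,3));b=np.zeros(3);R=[]
    for d,uv in obs:
        o,v=ray(d,uv);M=np.eye(3)-np.outer(v,v);A+=M;b+=M@o;R.append((o,v))
    p=np.linalg.solve(A,b)
    return p,[1000*np.linalg.norm((np.eye(3)-np.outer(v,v))@(p-o)) for o,v in R]
def onz(d,uv,z):
    o,v=ray(d,uv);return o+v*(z-o[2])/v[2]
def uc(c,off,k): return [(c[0]+.5)/k-.5+off[0],(c[1]+.5)/k-.5+off[1]]
E
python3 - <<'E'
from h import *
np.set_printoptions(precision=4,suppress=True)
t=load("top0");s=load("scene0")
T=lambda c:uc(c,(270,140),5); S=lambda c:uc(c,(150,115),6)
print("cap top",tri((t,T((446,97))),(s,S((140,172)))))
print("flange ends z=8mm",onz(t,T((392,69)),.008),onz(t,T((403,205)),.008))
T=lambda c:uc(c,(145,130),7); S=lambda c:uc(c,(195,215),6)
print("handle top",tri((t,T((73,435))),(s,S((606,186)))))
C=[(247,102),(530,77),(543,218),(260,245)]; D=[(72,180),(190,122),(345,280),(218,340)]
# scene: which corners: image left-> far x ; right
for c in C: print("housing",onz(t,T(c),.08))
for c in [(290,513),(588,487)]: print("deck front",onz(t,T(c),.04))
for c in D: print("scene housing",onz(s,S(c),.08))
print("back stop top edge",onz(t,T((272,297)),.06),onz(t,T((545,277)),.06))
E
```

```text
cap top (array([ 0.6058, -0.289 ,  0.1401]), [np.float64(0.6743110650895933), np.float64(0.6743110650896695)])
flange ends z=8mm [ 0.6472 -0.2869  0.008 ] [ 0.5659 -0.2931  0.008 ]
handle top (array([0.5095, 0.2488, 0.1328]), [np.float64(1.1451275270287014), np.float64(1.1451275270286168)])
housing [0.6511 0.198  0.08  ]
housing [0.6626 0.0846 0.08  ]
housing [0.6056 0.0778 0.08  ]
housing [0.5932 0.1906 0.08  ]
deck front [0.4895 0.1827 0.04  ]
deck front [0.5022 0.0609 0.04  ]
scene housing [0.6667 0.0987 0.08  ]
scene housing [0.6101 0.0904 0.08  ]
scene housing [0.5947 0.2004 0.08  ]
scene housing [0.6517 0.2051 0.08  ]
back stop top edge [0.5754 0.1891 0.06  ] [0.5852 0.0785 0.06  ]
```

```bash
python3 -m crank '[{"dz":-4.5},{"dz":-4.5},{"dx":3.9,"dy":-4.75},{"dx":3.9,"dy":-4.75},{"dx":3.9,"dy":-4.75},{"dx":3.9,"dy":-4.75},{"dx":3.9,"dy":-4.75},{"dx":3.9,"dy":-4.75},{"dx":3.9,"dy":-4.75},{"dx":3.9,"dy":-4.75}]' 1
python3 -m crank '[{"dx":3.5,"dy":-4.25},{"dx":3.5,"dy":-4.25},{"dx":3.5,"dy":-4.25},{"dx":3.5,"dy":-4.25},{"dx":3.5,"dy":-4.25},{"wz":9},{"wz":8.4},{"wz":0},{"wz":0},{"wz":0}]'
python3 - <<'E'
from h import *
snap("wrist","w1");snap("top","top1")
E
```

```text
validation failed for argument at $[0]...
validation failed for argument at $[0]...
```

View pics/w1.png

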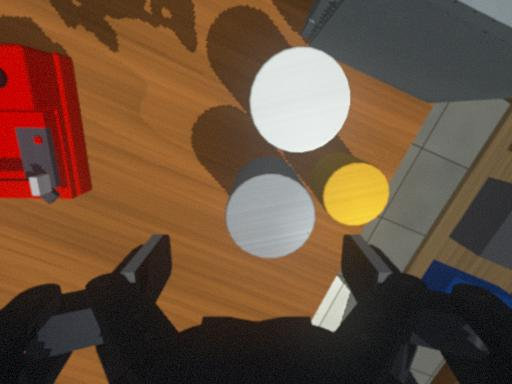

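The call was refused and nothing moved. The rows probably need all six keys.

```bash
python3 -m crank '[{"dx":0,"dy":0,"dz":-4.5,"wx":0,"wy":0,"wz":0},{"dx":0,"dy":0,"dz":-4.5,"wx":0,"wy":0,"wz":0},{"dx":3.9,"dy":-4.75,"dz":0,"wx":0,"wy":0,"wz":0},{"dx":3.9,"dy":-4.75,"dz":0,"wx":0,"wy":0,"wz":0},{"dx":3.9,"dy":-4.75,"dz":0,"wx":0,"wy":0,"wz":0},{"dx":3.9,"dy":-4.75,"dz":0,"wx":0,"wy":0,"wz":0},{"dx":3.9,"dy":-4.75,"dz":0,"wx":0,"wy":0,"wz":0},{"dx":3.9,"dy":-4.75,"dz":0,"wx":0,"wy":0,"wz":0},{"dx":3.9,"dy":-4.75,"dz":0,"wx":0,"wy":0,"wz":0},{"dx":3.9,"dy":-4.75,"dz":0,"wx":0,"wy":0,"wz":0}]' 1
```

```text
time: 1.5
tool_pos: [0.3833, -0.1013, 0.2974]
eef_rot: [[0.92, 0.392, 0.001], [0.392, -0.92, -0.0], [0.001, 0.001, -1.0]]
wrist_force: [1.1, 0.7, -0.4]
finger_gap: 0.0854
```

```bash
python3 -m crank '[{"dx":3.5,"dy":-4.25,"dz":0,"wx":0,"wy":0,"wz":0},{"dx":3.5,"dy":-4.25,"dz":0,"wx":0,"wy":0,"wz":0},{"dx":3.5,"dy":-4.25,"dz":0,"wx":0,"wy":0,"wz":0},{"dx":3.5,"dy":-4.25,"dz":0,"wx":0,"wy":0,"wz":0},{"dx":3.5,"dy":-4.25,"dz":0,"wx":0,"wy":0,"wz":0},{"dx":0,"dy":0,"dz":0,"wx":0,"wy":0,"wz":9},{"dx":0,"dy":0,"dz":0,"wx":0,"wy":0,"wz":8.4},{"dx":0,"dy":0,"dz":0,"wx":0,"wy":0,"wz":0},{"dx":0,"dy":0,"dz":0,"wx":0,"wy":0,"wz":0},{"dx":0,"dy":0,"dz":0,"wx":0,"wy":0,"wz":0}]'
python3 - <<'E'
from h import *
d=snap("wrist","w1")
cv2.imwrite("pics/w1b.png",cv2.resize(d["pixels"],None,fx=1.56,fy=1.56,interpolation=cv2.INTER_CUBIC))
E
```

```text
time: 2.75
tool_pos: [0.4608, 0.1608, 0.2972]
eef_rot: [[0.995, 0.1, 0.0], [0.1, -0.995, 0.0], [0.0, -0.0, -1.0]]
wrist_force: [0.2, -0.1, -0.6]
finger_gap: 0.0857
```

View pics/w1b.png

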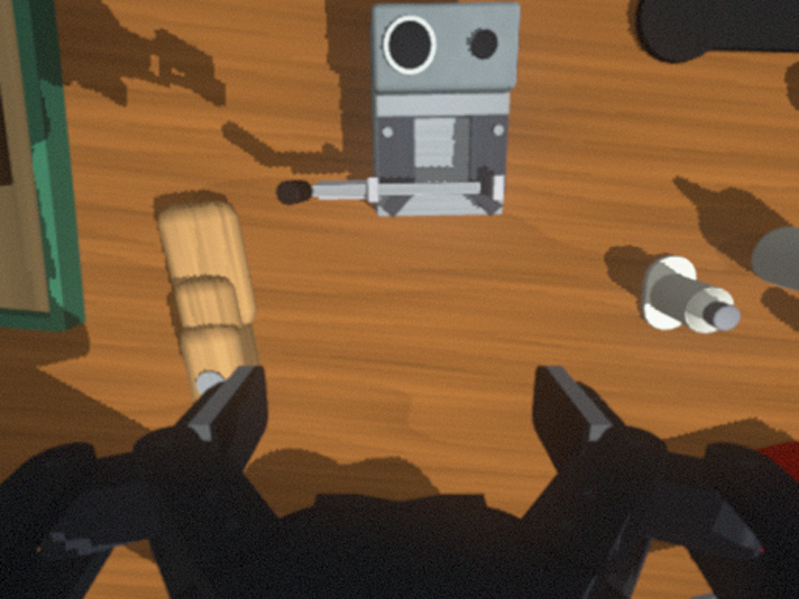

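```bash
python3 - <<'E'
from h import *
im=cv2.imread("pics/w1.png")
cv2.imwrite("pics/w1c.png",cv2.resize(im[0:145,170:340],None,fx=4,fy=4,interpolation=cv2.INTER_CUBIC))
E
```

```text
(no output)
```

View pics/w1c.png

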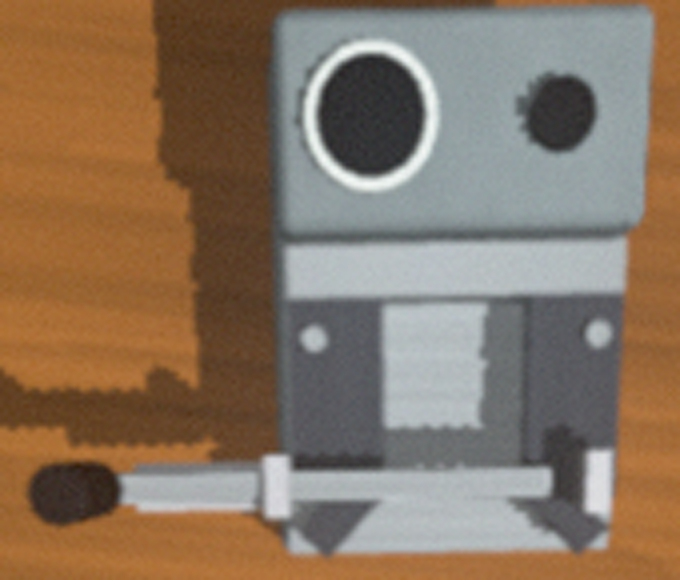

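```bash
python3 - <<'E'
from h import *
np.set_printoptions(precision=4,suppress=True)
w=load("w1");t=load("top0");s=load("scene0")
W=lambda c:uc(c,(170,0),4);T=lambda c:uc(c,(145,130),7);S=lambda c:uc(c,(195,215),6)
for n,a,b in [("slotL",(383,301),(352,296)),("slotR",(527,296),(470,286)),("handle",(57,494),(75,437)),("bolttip",(551,480),(497,418)),("screwL",(314,338),(292,326)),("screwR",(599,333),(525,303)),("frontL",(290,553),(290,513)),("ring",(371,115),(320,163)),("knob",(563,113),(462,149))]:
    print(n,*tri((w,W(a)),(t,T(b))))
for n,a,b in [("screwL",(314,338),(393,252)),("screwR",(599,333),(267,122)),("handle",(57,494),(606,186)),("ring",(371,115),(240,262)),("knob",(563,113),(162,175))]:
    print("ws",n,*tri((w,W(a)),(s,S(b))))
obs=[((383,301),(25,24,60)),((527,296),(25,-24,60)),((521,465),(-29,-24,60)),((57,494),(-35,110,130)),((551,481),(-35,-41,74))]
def P(p,q): 
    q=np.array(q)/1000;c,s_=np.cos(p[2]),np.sin(p[2]);return np.array([p[0]+c*q[0]-s_*q[1],p[1]+s_*q[0]+c*q[1],q[2]])
f=lambda p:np.concatenate([proj(w,P(p,q))[0]-W(c) for c,q in obs])
r=least_squares(f,[.555,.135,.1]);print("fit w",r.x,np.degrees(r.x[2]),r.fun.reshape(-1,2))
obt=[((352,296),(25,24,60)),((470,286),(25,-24,60)),((75,437),(-35,110,130)),((497,418),(-35,-41,74))]
g=lambda p:np.concatenate([proj(t,P(p,q))[0]-T(c) for c,q in obt])
r=least_squares(g,[.555,.135,.1]);print("fit t",r.x,np.degrees(r.x[2]),r.fun.reshape(-1,2))
E
```

```text
slotL [0.5791 0.1597 0.0421] [np.float64(0.05759061246833173), np.float64(0.057590612468379036)]
slotR [0.5846 0.1109 0.0437] [np.float64(0.9137431856736842), np.float64(0.913743185673792)]
handle [0.5089 0.2453 0.1407] [np.float64(0.024994902891234152), np.float64(0.024994902891300547)]
bolttip [0.5267 0.0964 0.0617] [np.float64(0.7360311747649847), np.float64(0.7360311747650141)]
screwL [0.5641 0.1817 0.0549] [np.float64(0.3451004682019141), np.float64(0.3451004682018323)]
screwR [0.5749 0.0868 0.0559] [np.float64(0.13312789778439832), np.float64(0.1331278977842873)]
frontL [0.4901 0.1844 0.0319] [np.float64(0.1136869048164084), np.float64(0.11368690481638966)]
ring [0.6288 0.1698 0.0685] [np.float64(0.21273022476920178), np.float64(0.21273022476917985)]
knob [0.6338 0.1117 0.0742] [np.float64(0.39227919978497733), np.float64(0.3922791997847609)]
ws screwL [0.5632 0.1814 0.063 ] [np.float64(0.08208641859380544), np.float64(0.08208641859393304)]
ws screwR [0.574  0.0882 0.0623] [np.float64(0.11332687899400418), np.float64(0.11332687899388583)]
ws handle [0.5079 0.2478 0.1312] [np.float64(0.4375209945362504), np.float64(0.43752099453620846)]
ws ring [0.6259 0.1699 0.0776] [np.float64(0.3905222021937362), np.float64(0.3905222021937274)]
ws knob [0.6325 0.112  0.0783] [np.float64(0.24130949808314406), np.float64(0.24130949808305405)]
fit w [0.5553 0.1376 0.0907] 5.199169910934866 [[-2.7339 -1.1453]
 [-2.2874  0.4709]
 [-2.8561  0.7301]
 [ 3.5351 -1.6644]
 [ 3.6968  1.6541]]
fit t [0.5544 0.1353 0.0633] 3.628757276917455 [[-1.4961 -0.5479]
 [-1.4702  0.0521]
 [ 2.0089 -0.9066]
 [ 0.827   1.4466]]
```

The slot and bolt features disagree by about 6 px along the press's y. In the picture the bolt tip at crop (551,480) doesn't reach its keeper at (597,480), so the bolt may stand slightly open already. I'll fit that offset as an unknown.

```bash
python3 - <<'E'
from h import *
np.set_printoptions(precision=4,suppress=True)
w=load("w1");t=load("top0");s=load("scene0")
W=lambda c:uc(c,(170,0),4);T=lambda c:uc(c,(145,130),7);S=lambda c:uc(c,(195,215),6)
def P(p,q): 
    q=np.array(q,float);
    if q[0]==-35: q[1]+=p[3]*1000
    q=q/1000;c,s_=np.cos(p[2]),np.sin(p[2]);return np.array([p[0]+c*q[0]-s_*q[1],p[1]+s_*q[0]+c*q[1],q[2]])
ow=[((383,301),(25,24,60)),((527,296),(25,-24,60)),((521,465),(-29,-24,60)),((57,494),(-35,110,130)),((551,481),(-35,-41,74))]
ot=[((352,296),(25,24,60)),((470,286),(25,-24,60)),((75,437),(-35,110,130)),((497,418),(-35,-41,74))]
os_=[((606,186),(-35,110,130))]
def res(p,sets): return np.concatenate([proj(d,P(p,q))[0]-F(c) for d,F,o in sets for c,q in o])
for sets in ([(w,W,ow)],[(t,T,ot)],[(w,W,ow),(t,T,ot),(s,S,os_)]):
    r=least_squares(res,[.555,.135,.1,0],args=(sets,));print(r.x,np.degrees(r.x[2]));print(r.fun.reshape(-1,2).T)
    print("handle",P(r.x,(-35,110,107)))
E
```

```text
[0.556  0.134  0.112  0.0089] 6.4178297823695525
[[-0.3786  0.0988  0.2768 -0.2919  0.3536]
 [-0.9636 -0.1894  0.1214  0.2721  0.8323]]
handle [0.5079 0.2482 0.107 ]
[0.5554 0.1305 0.0929 0.0097] 5.323625840000709
[[-0.0484 -0.0414  0.634  -0.5696]
 [-0.6246 -0.52    0.2051  0.912 ]]
handle [0.5095 0.2465 0.107 ]
[0.5559 0.1335 0.1095 0.0089] 6.275227897548666
[[ 0.0283  0.5008  0.5653  0.01    0.6138 -1.2303 -1.2479  0.0895 -1.1556
  -0.2634]
 [-0.8913 -0.0197  0.2794  0.1409  1.0106 -0.6446 -0.8184  0.7146  0.5041
   0.4417]]
handle [0.5081 0.2479 0.107 ]
```

```bash
python3 -m crank '[{"dx":1.86,"dy":-2.74,"dz":0,"wx":0,"wy":0,"wz":0},{"dx":1.86,"dy":-2.74,"dz":0,"wx":0,"wy":0,"wz":0},{"dx":1.86,"dy":-2.74,"dz":1,"wx":0,"wy":0,"wz":0},{"dx":0,"dy":0,"dz":5,"wx":0,"wy":0,"wz":0},{"dx":0,"dy":0,"dz":5,"wx":0,"wy":0,"wz":0},{"dx":0,"dy":0,"dz":4,"wx":0,"wy":0,"wz":0},{"dx":0,"dy":0,"dz":3,"wx":0,"wy":0,"wz":0},{"dx":0,"dy":0,"dz":2.9,"wx":0,"wy":0,"wz":0},{"dx":0,"dy":0,"dz":0,"wx":0,"wy":0,"wz":0},{"dx":0,"dy":0,"dz":0,"wx":0,"wy":0,"wz":0}]'
python3 - <<'E'
from h import *
d=snap("wrist","w2");e=snap("scene","s2")
cv2.imwrite("pics/s2c.png",cv2.resize(e["pixels"][140:330,170:340],None,fx=3,fy=3))
E
```

```text
time: 4.05
tool_pos: [0.5088, 0.2485, 0.0891]
eef_rot: [[0.995, 0.099, 0.001], [0.099, -0.995, 0.0], [0.001, -0.0, -1.0]]
wrist_force: [-0.9, 0.4, -0.6]
finger_gap: 0.0854
```

View pics/w2.png

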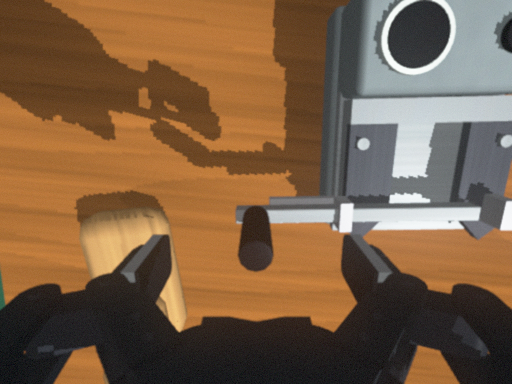

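View pics/s2c.png

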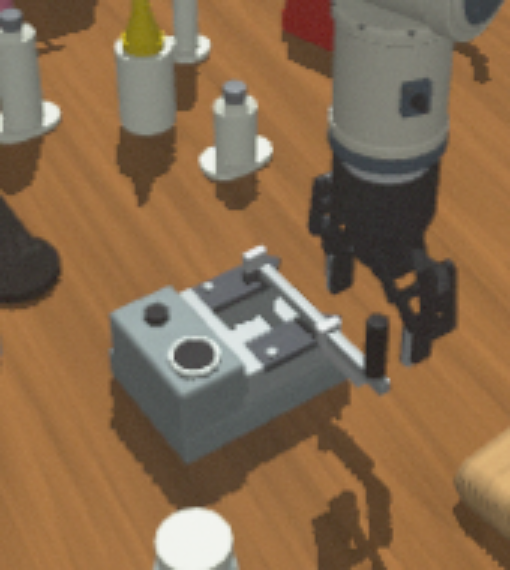

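```bash
python3 - <<'E'
from h import *
w=load("w2");s=load("s2")
for z in (.13,.107,.089): print(z,proj(w,[.5088,.2485,z]),proj(s,[.5088,.2485,z]))
print(onz(w,(257,257),.13), onz(w,(256,207),.074))
cv2.imwrite("pics/w2c.png",cv2.resize(w["pixels"][180:290,200:320],None,fx=5,fy=5))
E
```

```text
0.13 [[255.59615547 256.63212639]] [[295.19322035 246.30046978]]
0.107 [[255.67428811 236.7335861 ]] [[294.75139253 253.52703464]]
0.089 [[255.72172262 224.64924278]] [[294.41387637 259.05699437]]
[0.50867242 0.24780345 0.13      ] [0.51536052 0.24899269 0.074     ]
```

View pics/w2c.png

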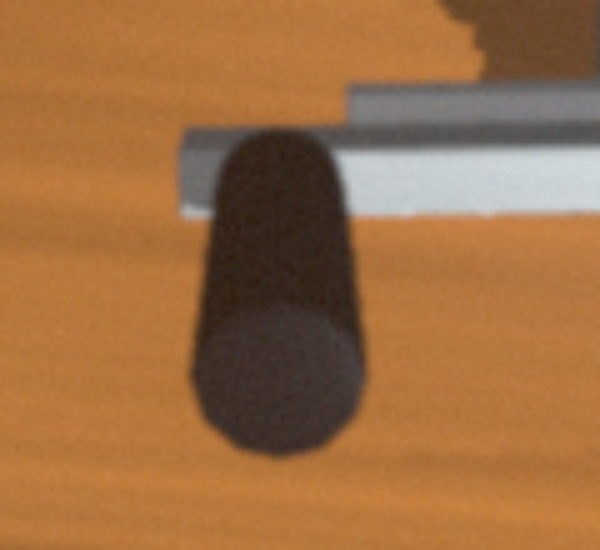

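```bash
python3 -m crank '[{"dx":0,"dy":0,"dz":0,"wx":0,"wy":0,"wz":0},{"dx":0,"dy":0,"dz":0,"wx":0,"wy":0,"wz":0},{"dx":0,"dy":0,"dz":0,"wx":0,"wy":0,"wz":0},{"dx":0,"dy":0,"dz":0,"wx":0,"wy":0,"wz":0},{"dx":0,"dy":0,"dz":0,"wx":0,"wy":0,"wz":0},{"dx":0,"dy":0,"dz":0,"wx":0,"wy":0,"wz":0},{"dx":0,"dy":0,"dz":0,"wx":0,"wy":0,"wz":0},{"dx":0,"dy":0,"dz":0,"wx":0,"wy":0,"wz":0},{"dx":0,"dy":0,"dz":0,"wx":0,"wy":0,"wz":0},{"dx":0,"dy":-0.5,"dz":0,"wx":0,"wy":0,"wz":0}]' -1 30
python3 -m crank '[{"dx":0,"dy":-1,"dz":0,"wx":0,"wy":0,"wz":0},{"dx":0,"dy":-1,"dz":0,"wx":0,"wy":0,"wz":0},{"dx":0,"dy":-1,"dz":0,"wx":0,"wy":0,"wz":0},{"dx":0,"dy":-1,"dz":0,"wx":0,"wy":0,"wz":0},{"dx":0,"dy":-1,"dz":0,"wx":0,"wy":0,"wz":0},{"dx":0,"dy":-0.7,"dz":0,"wx":0,"wy":0,"wz":0},{"dx":0,"dy":-0.3,"dz":0,"wx":0,"wy":0,"wz":0},{"dx":0,"dy":0,"dz":0,"wx":0,"wy":0,"wz":0},{"dx":0,"dy":0,"dz":0,"wx":0,"wy":0,"wz":0},{"dx":0,"dy":0,"dz":0,"wx":0,"wy":0,"wz":0}]'
```

```text
time: 5.4
tool_pos: [0.5077, 0.2528, 0.0883]
eef_rot: [[0.995, 0.099, -0.0], [0.099, -0.995, -0.001], [-0.0, 0.001, -1.0]]
wrist_force: [-0.2, -3.1, 6.2]
finger_gap: 0.0168
time: 6.65
tool_pos: [0.5007, 0.313, 0.0882]
eef_rot: [[0.995, 0.099, -0.002], [0.099, -0.995, -0.0], [-0.002, 0.0, -1.0]]
wrist_force: [-5.4, -0.1, 7.6]
finger_gap: 0.0166
```

```bash
python3 -m crank '[{"dx":0,"dy":-0.2,"dz":0,"wx":0,"wy":0,"wz":0},{"dx":0,"dy":-0.2,"dz":0,"wx":0,"wy":0,"wz":0},{"dx":0,"dy":-0.1,"dz":0,"wx":0,"wy":0,"wz":0},{"dx":0,"dy":-0.1,"dz":0,"wx":0,"wy":0,"wz":0},{"dx":0,"dy":-0.1,"dz":0,"wx":0,"wy":0,"wz":0},{"dx":0,"dy":-0.1,"dz":0,"wx":0,"wy":0,"wz":0},{"dx":0,"dy":0,"dz":0,"wx":0,"wy":0,"wz":0},{"dx":0,"dy":0,"dz":0,"wx":0,"wy":0,"wz":0},{"dx":0,"dy":0,"dz":0,"wx":0,"wy":0,"wz":0},{"dx":0,"dy":0,"dz":0,"wx":0,"wy":0,"wz":0}]'
```

```text
time: 7.9
tool_pos: [0.5, 0.3184, 0.0882]
eef_rot: [[0.995, 0.099, -0.002], [0.099, -0.995, -0.004], [-0.003, 0.004, -1.0]]
wrist_force: [-3.2, -12.5, 12.4]
finger_gap: 0.0167
```

```bash
python3 -m crank '[{"dx":0,"dy":0,"dz":0,"wx":0,"wy":0,"wz":0},{"dx":0,"dy":0,"dz":0,"wx":0,"wy":0,"wz":0},{"dx":0,"dy":0,"dz":0,"wx":0,"wy":0,"wz":0},{"dx":0,"dy":0,"dz":0,"wx":0,"wy":0,"wz":0},{"dx":0,"dy":0,"dz":0,"wx":0,"wy":0,"wz":0},{"dx":0,"dy":0,"dz":-3,"wx":0,"wy":0,"wz":0},{"dx":0,"dy":0,"dz":-5,"wx":0,"wy":0,"wz":0},{"dx":0,"dy":0,"dz":-5,"wx":0,"wy":0,"wz":0},{"dx":0,"dy":0,"dz":-5,"wx":0,"wy":0,"wz":0},{"dx":0,"dy":0,"dz":-5,"wx":0,"wy":0,"wz":0}]' 1
python3 - <<'E'
from h import *
snap("top","t3");t=load("top0");s=load("scene0")
T=lambda c:uc(c,(270,140),5); S=lambda c:uc(c,(150,115),6)
print("pink cap",tri((t,T((673,131))),(s,S((93,66)))))
print("bottle tip",tri((t,T((362,312))),(s,S((398,95)))))
print("short cap",tri((t,T((135,414))),(s,S((590,320)))))
print("slim cap",tri((t,T((540,502))),(s,S((487,40)))))
im=cv2.imread("pics/t3.png");cv2.imwrite("pics/t3c.png",cv2.resize(im[100:260,120:420],None,fx=2.6,fy=2.6,interpolation=cv2.INTER_CUBIC))
E
```

```text
time: 9.15
tool_pos: [0.5007, 0.3209, 0.3198]
eef_rot: [[0.995, 0.099, 0.0], [0.099, -0.995, 0.0], [0.0, -0.0, -1.0]]
wrist_force: [-0.0, -0.4, -0.2]
finger_gap: 0.0852
pink cap (array([ 0.58993709, -0.41129433,  0.13538806]), [np.float64(0.5349298902896118), np.float64(0.5349298902893875)])
bottle tip (array([ 0.4871497 , -0.23658207,  0.17864171]), [np.float64(0.2518417837687106), np.float64(0.25184178376877364)])
short cap (array([ 0.43705409, -0.12953092,  0.09223007]), [np.float64(0.38907963593828526), np.float64(0.389079635938283)])
slim cap (array([ 0.39259392, -0.3383    ,  0.13493987]), [np.float64(0.7642185792928119), np.float64(0.7642185792927616)])
```

View pics/t3c.png

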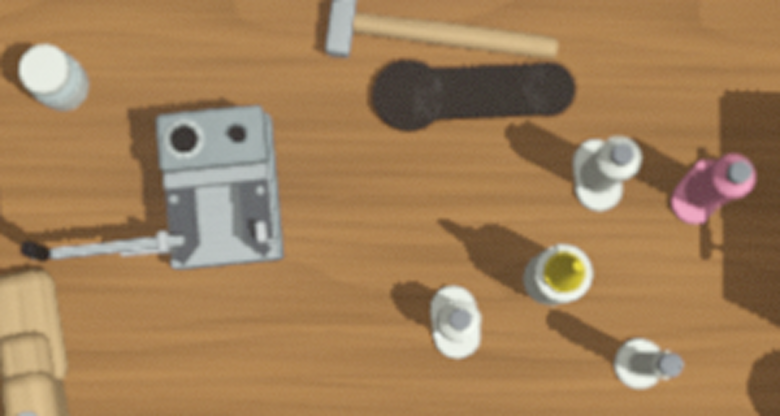

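The top view shows the bolt drawn back and the slot clear. Now I'll go above the cartridge.

```bash
python3 -m crank '[{"dx":-0.21,"dy":6.07,"dz":0,"wx":0,"wy":0,"wz":0},{"dx":-0.21,"dy":6.07,"dz":0,"wx":0,"wy":0,"wz":0},{"dx":-0.21,"dy":6.07,"dz":0,"wx":0,"wy":0,"wz":0},{"dx":-0.21,"dy":6.07,"dz":0,"wx":0,"wy":0,"wz":0},{"dx":-0.21,"dy":6.07,"dz":0,"wx":0,"wy":0,"wz":0},{"dx":-0.21,"dy":6.07,"dz":0,"wx":0,"wy":0,"wz":0},{"dx":-0.21,"dy":6.07,"dz":0,"wx":0,"wy":0,"wz":0},{"dx":-0.21,"dy":6.07,"dz":0,"wx":0,"wy":0,"wz":0},{"dx":-0.21,"dy":6.07,"dz":0,"wx":0,"wy":0,"wz":0},{"dx":-0.21,"dy":6.07,"dz":0,"wx":0,"wy":0,"wz":0}]' 
python3 - <<'E'
from h import *
from rig import ctrl
for i in range(4): w=snap("wrist","w3")
print(ctrl.get_state()["tool_pos"])
print(proj(w,[.606,-.2895,.138]),proj(w,[.606,-.2895,.008]))
E
```

```text
time: 10.45
tool_pos: [0.54, -0.2872, 0.318]
eef_rot: [[0.995, 0.099, 0.0], [0.099, -0.995, 0.0], [0.0, 0.0, -1.0]]
wrist_force: [0.5, 0.9, 0.1]
finger_gap: 0.0856
[ 0.53971092 -0.28607584  0.31738448]
[[262.74156001 114.06228209]] [[260.91735096 113.73715902]]
```

View pics/w3.png

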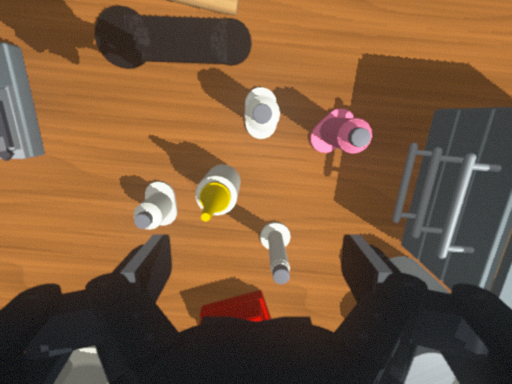

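```bash
python3 - <<'E'
from h import *
w=load("w3")
cv2.imwrite("pics/w3c.png",cv2.resize(w["pixels"][75:150,220:320],None,fx=7,fy=7,interpolation=cv2.INTER_CUBIC))
E
```

```text
(no output)
```

View pics/w3c.png

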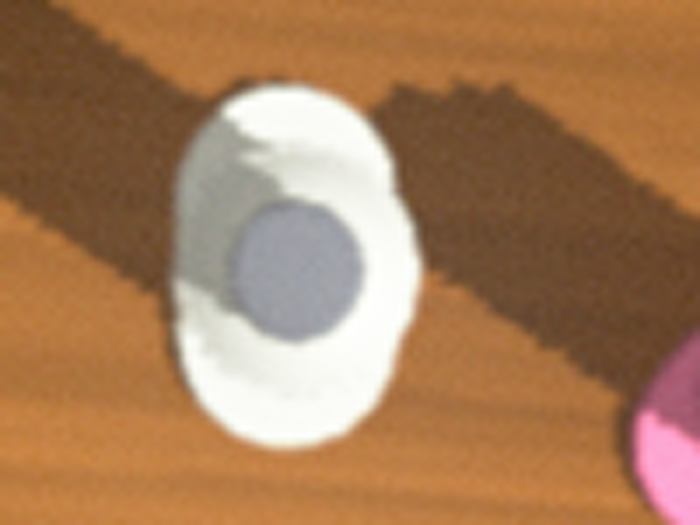

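```bash
python3 - <<'E'
from h import *
np.set_printoptions(precision=4,suppress=True)
w=load("w3");t=load("top0");W=lambda c:uc(c,(220,75),7)
T=lambda c:uc(c,(270,140),5)
cw=W((298,269));print("cap@138",onz(w,cw,.138),"tri",tri((w,cw),(t,T((446,97)))))
pts=[(176,190),(172,260),(174,310),(182,370),(200,140),(240,97),(290,83),(340,100),(375,135),(392,180),(205,412),(240,438),(285,447),(330,437),(365,410),(388,375)]
G=np.array([onz(w,W(c),.006)[:2] for c in pts])
def sd(p):
    c,s=np.cos(p[2]),np.sin(p[2]);d=G-p[:2];q=np.abs(np.c_[d@[c,s],d@[-s,c]])  # local x', y'
    # oblong: intersection of circle r40? two models
    if M==0: # stadium: r=25, half-length 40 along y
        return np.hypot(q[:,0],np.maximum(q[:,1]-.015,0))-.025
    # circle r40 cut by flats +-25
    return np.maximum(q[:,0]-.025,np.hypot(*q.T)-.04)
for M in (0,1):
    r=least_squares(sd,[.606,-.29,-1.5]);print(r.x,np.degrees(r.x[2]),"rms mm",1000*np.sqrt((r.fun**2).mean()),np.round(r.fun*1000,1))
E
```

```text
cap@138 [ 0.6071 -0.2887  0.138 ] tri (array([ 0.6066, -0.2892,  0.1355]), [np.float64(0.7061082059834043), np.float64(0.7061082059836881)])
[ 0.6065 -0.2884 -1.4821] -84.91770505826457 rms mm 0.5307783125823479 [ 0.2  1.   0.6 -0.1 -1.2  0.1  0.8  0.4  0.  -0.2  0.1  0.1 -0.   0.2
  0.2  0.8]
[ 0.6069 -0.2884 -1.5276] -87.52294123395875 rms mm 2.021250173442624 [ 0.9  1.2  0.2 -2.2 -4.1 -1.1  0.5 -1.2 -4.3 -1.8 -2.7 -0.3  0.4 -0.5
 -3.   0.4]
```

```bash
python3 -m crank '[{"dx":3.32,"dy":0.43,"dz":0,"wx":0,"wy":0,"wz":0},{"dx":3.32,"dy":0.44,"dz":0,"wx":0,"wy":0,"wz":0},{"dx":0,"dy":0,"dz":4,"wx":0,"wy":0,"wz":0},{"dx":0,"dy":0,"dz":5,"wx":0,"wy":0,"wz":0},{"dx":0,"dy":0,"dz":5,"wx":0,"wy":0,"wz":0},{"dx":0,"dy":0,"dz":4,"wx":0,"wy":0,"wz":0},{"dx":0,"dy":0,"dz":4,"wx":0,"wy":0,"wz":0},{"dx":0,"dy":0,"dz":2.15,"wx":0,"wy":0,"wz":0},{"dx":0,"dy":0,"dz":0,"wx":0,"wy":0,"wz":0},{"dx":0,"dy":0,"dz":0,"wx":0,"wy":0,"wz":0}]' 
python3 - <<'E'
from h import *
w=snap("wrist","w4")
print(proj(w,[.6066,-.2886,.138]))
E
```

```text
time: 11.9
tool_pos: [0.6082, -0.2874, 0.0783]
eef_rot: [[0.995, 0.099, 0.002], [0.099, -0.995, -0.001], [0.002, 0.001, -1.0]]
wrist_force: [0.4, 0.2, -0.1]
finger_gap: 0.0854
[[258.16313836 281.83619628]]
```

View pics/w4.png

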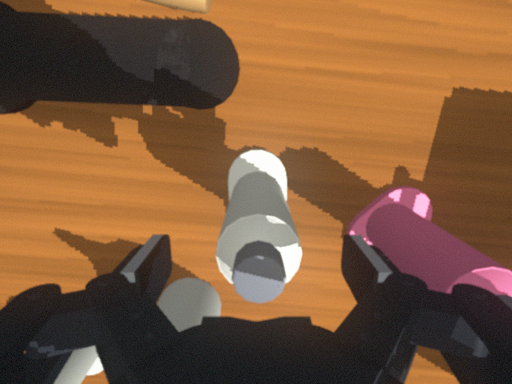

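```bash
python3 -m crank '[{"dx":-0.1,"dy":0.1,"dz":0.2,"wx":0,"wy":0,"wz":0},{"dx":0,"dy":0,"dz":0,"wx":0,"wy":0,"wz":0},{"dx":0,"dy":0,"dz":0,"wx":0,"wy":0,"wz":0},{"dx":0,"dy":0,"dz":0,"wx":0,"wy":0,"wz":0},{"dx":0,"dy":0,"dz":0,"wx":0,"wy":0,"wz":0},{"dx":0,"dy":0,"dz":0,"wx":0,"wy":0,"wz":0},{"dx":0,"dy":0,"dz":0,"wx":0,"wy":0,"wz":0},{"dx":0,"dy":0,"dz":0,"wx":0,"wy":0,"wz":0},{"dx":0,"dy":0,"dz":0,"wx":0,"wy":0,"wz":0},{"dx":0,"dy":0,"dz":0,"wx":0,"wy":0,"wz":0}]' -1 70
```

```text
time: 13.2
tool_pos: [0.6067, -0.2888, 0.0756]
eef_rot: [[0.995, 0.099, 0.001], [0.099, -0.995, -0.001], [0.001, 0.001, -1.0]]
wrist_force: [-1.2, -1.3, 5.8]
finger_gap: 0.041
```

```bash
python3 -m crank '[{"dx":0,"dy":0,"dz":-3,"wx":0,"wy":0,"wz":0},{"dx":0,"dy":0,"dz":-6,"wx":0,"wy":0,"wz":0},{"dx":0,"dy":0,"dz":-6,"wx":0,"wy":0,"wz":0},{"dx":0,"dy":0,"dz":-6,"wx":0,"wy":0,"wz":0},{"dx":-1.36,"dy":-5.31,"dz":0,"wx":0,"wy":0,"wz":0},{"dx":-1.36,"dy":-5.31,"dz":0,"wx":0,"wy":0,"wz":0},{"dx":-1.36,"dy":-5.31,"dz":0,"wx":0,"wy":0,"wz":0},{"dx":-1.36,"dy":-5.31,"dz":0,"wx":0,"wy":0,"wz":0},{"dx":-1.36,"dy":-5.31,"dz":0,"wx":0,"wy":0,"wz":0},{"dx":-1.36,"dy":-5.31,"dz":0,"wx":0,"wy":0,"wz":0}]'
python3 -m crank '[{"dx":-1.36,"dy":-5.31,"dz":0,"wx":0,"wy":0,"wz":0},{"dx":-1.36,"dy":-5.31,"dz":0,"wx":0,"wy":0,"wz":0},{"dx":0,"dy":0,"dz":0,"wx":0,"wy":0,"wz":-10.5},{"dx":0,"dy":0,"dz":0,"wx":0,"wy":0,"wz":-10.5},{"dx":0,"dy":0,"dz":0,"wx":0,"wy":0,"wz":-10.5},{"dx":0,"dy":0,"dz":0,"wx":0,"wy":0,"wz":-10.5},{"dx":0,"dy":0,"dz":0,"wx":0,"wy":0,"wz":-10.5},{"dx":0,"dy":0,"dz":0,"wx":0,"wy":0,"wz":-10.5},{"dx":0,"dy":0,"dz":0,"wx":0,"wy":0,"wz":-10.5},{"dx":0,"dy":0,"dz":0,"wx":0,"wy":0,"wz":-10.5}]'
python3 - <<'E'
from h import *
from rig import ctrl
for i in range(6): w=snap("wrist","w5")
s=snap("scene","s5");snap("top","t5")
st=ctrl.get_state();print(st["tool_pos"],st["eef_rot"],st["finger_gap"])
cv2.imwrite("pics/s5c.png",cv2.resize(s["pixels"][100:330,150:360],None,fx=2.6,fy=2.6))
E
```

```text
time: 14.45
tool_pos: [0.4922, 0.0221, 0.2843]
eef_rot: [[0.995, 0.099, -0.0], [0.099, -0.995, 0.0], [-0.0, -0.0, -1.0]]
wrist_force: [1.1, 0.4, -3.3]
finger_gap: 0.0413
time: 15.7
tool_pos: [0.4553, 0.1235, 0.2842]
eef_rot: [[-0.0, 1.0, -0.001], [1.0, 0.0, -0.0], [-0.0, -0.001, -1.0]]
wrist_force: [0.3, -0.4, -3.3]
finger_gap: 0.0413
[0.45578805 0.12360553 0.28453583] [[ 7.67209243e-03  9.99970564e-01 -9.79431683e-05]
 [ 9.99970569e-01 -7.67209365e-03 -1.21019737e-05]
 [-1.28530466e-05 -9.78474383e-05 -9.99999995e-01]] 0.04150123169717113
```

View pics/w5.png

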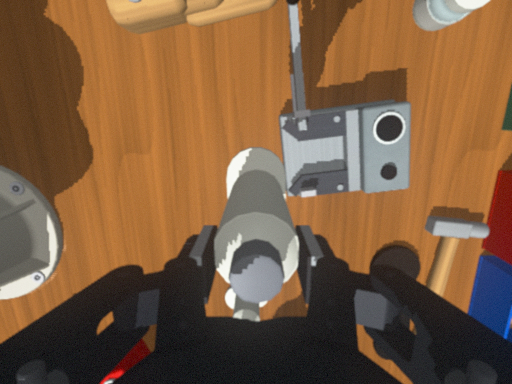

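View pics/s5c.png

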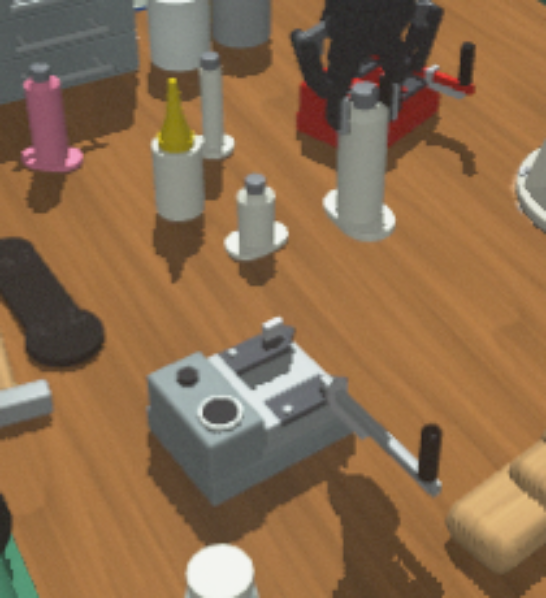

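The cartridge is held upright and hangs clear of the press. This view gives me a second angle on the slot, so I'll enlarge it to refine the press pose.

```bash
python3 - <<'E'
from h import *
w=load("w5");t=load("t5")
cv2.imwrite("pics/w5c.png",cv2.resize(w["pixels"][90:210,270:420],None,fx=5,fy=5,interpolation=cv2.INTER_CUBIC))
t=load("t3")
cv2.imwrite("pics/t3d.png",cv2.resize(t["pixels"][135:210,165:240],None,fx=8,fy=8,interpolation=cv2.INTER_CUBIC))
E
```

```text
(no output)
```

View pics/w5c.png

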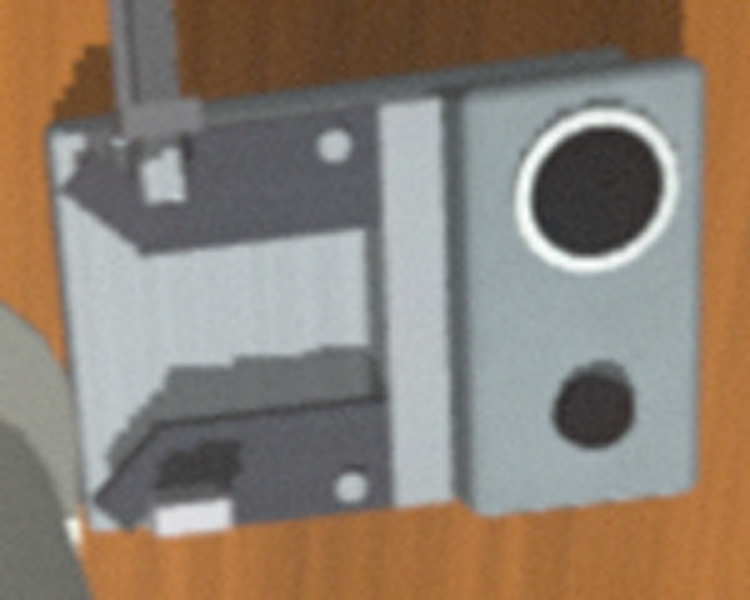

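View pics/t3d.png

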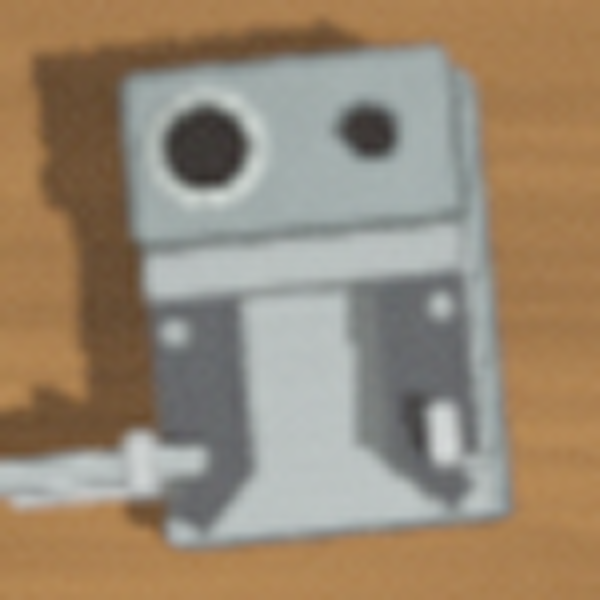

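```bash
python3 - <<'E'
from h import *
np.set_printoptions(precision=4,suppress=True)
w=load("w1");v=load("w5");t=load("top0")
W=lambda c:uc(c,(170,0),4);V=lambda c:uc(c,(270,90),5);T=lambda c:uc(c,(145,130),7)
A=[(v,V,(145,252),1,24),(v,V,(260,240),1,24),(v,V,(376,228),1,24),(v,V,(168,430),1,-24),(v,V,(385,403),1,-24),(v,V,(380,105),0,25),(v,V,(386,300),0,25),(v,V,(393,505),0,25)]
B=[(w,W,(383,301),1,24),(w,W,(385,430),1,24),(w,W,(527,297),1,-24),(w,W,(521,465),1,-24),(w,W,(286,300),0,25),(w,W,(626,293),0,25)]
def res(p,obs):
    o=[]
    for d,F,c,ax,val in obs:
        q=onz(d,F(c),.06)[:2]-p[:2];c_,s_=np.cos(p[2]),np.sin(p[2])
        o.append((q@([c_,s_] if ax==0 else [-s_,c_]))-val/1000)
    return np.array(o)
for o in (A,B,A+B):
    r=least_squares(res,[.555,.135,.1],args=(o,));print(r.x[:2],np.degrees(r.x[2]),np.round(r.fun*1000,1))
# height check: screws, tri w1/w5
for a,b in [((314,338),(334,145)),((599,333),(351,487))]: print("screw",*tri((w,W(a)),(v,V(b))))
print("ring",*tri((w,W((371,115))),(v,V((598,190)))))
# flange of held cart: right-hand
im=v["pixels"];cv2.imwrite("pics/w5d.png",cv2.resize(im[135:310,200:320],None,fx=4,fy=3.4))
E
```

```text
[0.5561 0.1336] 6.1313634692308865 [ 0.9  0.5 -0.  -1.  -0.4 -0.1 -0.   0.1]
[0.5558 0.1337] 6.704520192298619 [-0.3 -0.7  0.3  0.8 -0.1  0.1]
[0.556  0.1337] 6.404958786566115 [ 1.   0.4 -0.2 -0.9 -0.6  0.3  0.1 -0.1 -0.1 -0.8  0.5  0.7 -0.5  0.3]
screw [0.5633 0.1816 0.0606] [np.float64(0.0659989110250913), np.float64(0.06599891102510651)]
screw [0.5743 0.088  0.061 ] [np.float64(0.10581487049366363), np.float64(0.10581487049367784)]
ring [0.6261 0.1699 0.0782] [np.float64(0.2342027393287039), np.float64(0.23420273932871707)]
```

View pics/w5d.png

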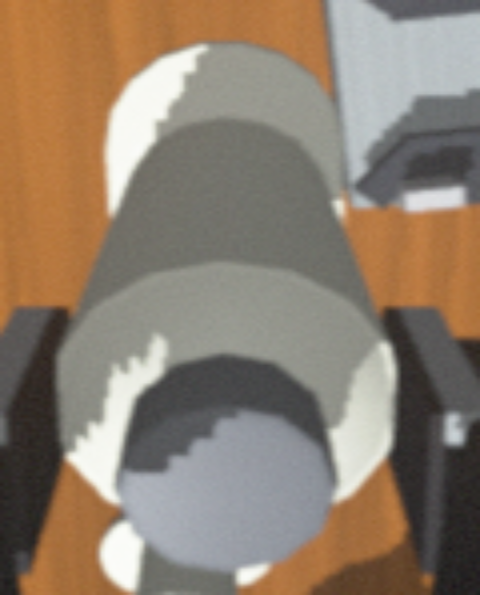

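```bash
python3 -m crank '[{"dx":0,"dy":0,"dz":0,"wx":0,"wy":0,"wz":-7.3},{"dx":0,"dy":0,"dz":4,"wx":0,"wy":0,"wz":0},{"dx":0,"dy":0,"dz":5,"wx":0,"wy":0,"wz":0},{"dx":0,"dy":0,"dz":4,"wx":0,"wy":0,"wz":0},{"dx":0,"dy":0,"dz":2.7,"wx":0,"wy":0,"wz":0},{"dx":0,"dy":0,"dz":1,"wx":0,"wy":0,"wz":0},{"dx":0,"dy":0,"dz":0,"wx":0,"wy":0,"wz":0},{"dx":0,"dy":0,"dz":0,"wx":0,"wy":0,"wz":0},{"dx":0,"dy":0,"dz":0,"wx":0,"wy":0,"wz":0},{"dx":0,"dy":0,"dz":0,"wx":0,"wy":0,"wz":0}]'
python3 - <<'E'
from h import *
from rig import ctrl
w=snap("wrist","w6");s=snap("scene","s6");t=snap("top","t6")
st=ctrl.get_state();R=st["eef_rot"];p=st["tool_pos"];print(p,np.degrees(np.arctan2(R[1,1],R[0,1])),R[2])
y=np.radians(6.3);d=p[:2]-[.556,.1337];print("press xy mm",1000*d@[np.cos(y),np.sin(y)],1000*d@[-np.sin(y),np.cos(y)])
cv2.imwrite("pics/s6c.png",cv2.resize(s["pixels"][150:300,190:330],None,fx=4,fy=4,interpolation=cv2.INTER_CUBIC))
E
```

```text
time: 17.35
tool_pos: [0.4562, 0.1238, 0.1182]
eef_rot: [[-0.121, 0.993, 0.001], [0.993, 0.121, 0.0], [0.0, 0.001, -1.0]]
wrist_force: [0.2, 0.2, -3.4]
finger_gap: 0.0412
[0.45595944 0.12366928 0.11783568] 6.976591155019521 [ 8.69681493e-05  4.52826464e-04 -9.99999894e-01]
press xy mm -100.53712668397242 1.0077382492597438
```

View pics/s6c.png

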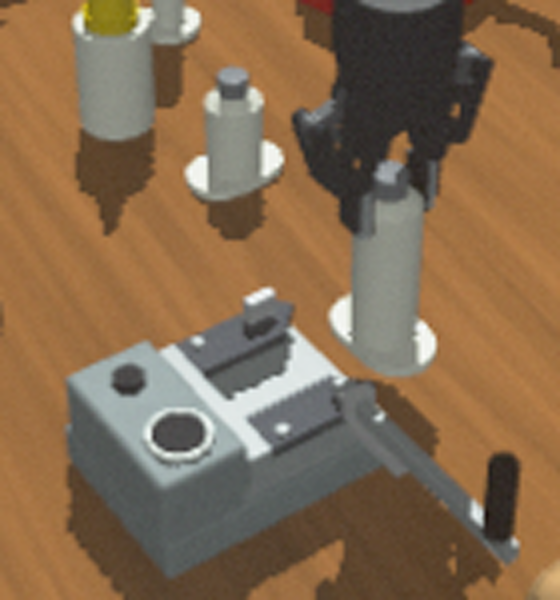

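View pics/w6.png

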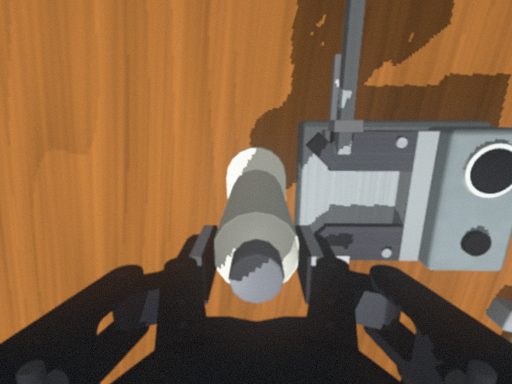

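```bash
python3 - <<'E'
from h import *
np.set_printoptions(precision=4,suppress=True)
w=load("w6");t=load("t6")
cv2.imwrite("pics/w6c.png",cv2.resize(w["pixels"][140:310,205:310],None,fx=5,fy=3.5,interpolation=cv2.INTER_CUBIC))
o=np.array([.45596,.12367]);y=np.radians(6.98);ty=np.array([np.cos(y),np.sin(y)]);tx=np.array([-ty[1],ty[0]])
for c in [(256,277),(258,277)]:
  q=onz(w,c,.180)[:2]-o;print("cap in tool xy mm",1000*q@tx,1000*q@ty)
cv2.imwrite("pics/t6c.png",cv2.resize(t["pixels"][130:240,150:260],None,fx=5,fy=5,interpolation=cv2.INTER_CUBIC))
E
```

```text
cap in tool xy mm 1.2958260799865629 0.7519696050789917
cap in tool xy mm 1.2954484969708637 1.575594615428941
```

View pics/w6c.png

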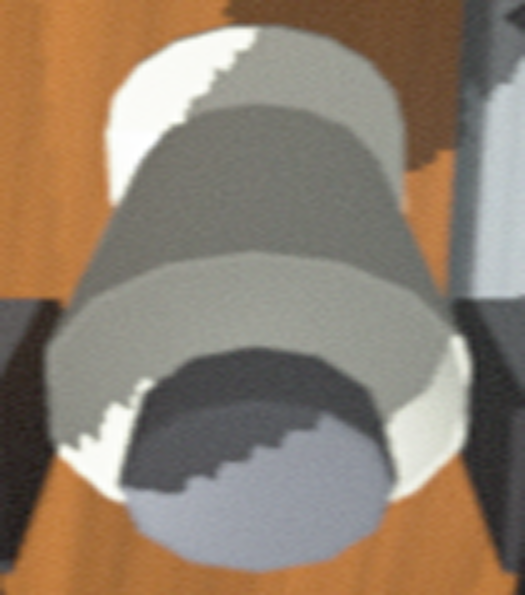

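View pics/t6c.png

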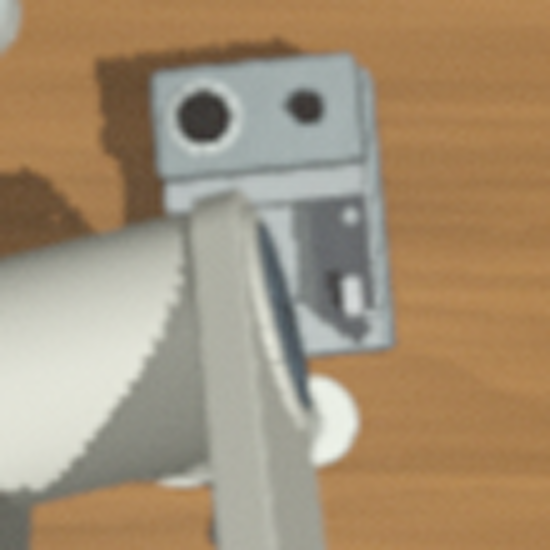

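```bash
python3 -m crank '[{"dx":-0.1,"dy":0.5,"dz":0,"wx":0,"wy":0,"wz":0.6},{"dx":0,"dy":1,"dz":0,"wx":0,"wy":0,"wz":0},{"dx":0,"dy":1,"dz":0,"wx":0,"wy":0,"wz":0},{"dx":-0.01,"dy":1,"dz":0,"wx":0,"wy":0,"wz":0},{"dx":0,"dy":0.7,"dz":0,"wx":0,"wy":0,"wz":0},{"dx":0,"dy":0.5,"dz":0,"wx":0,"wy":0,"wz":0},{"dx":0,"dy":0.5,"dz":0,"wx":0,"wy":0,"wz":0},{"dx":0,"dy":0,"dz":0,"wx":0,"wy":0,"wz":0},{"dx":0,"dy":0,"dz":0,"wx":0,"wy":0,"wz":0},{"dx":0,"dy":0,"dz":0,"wx":0,"wy":0,"wz":0}]'
python3 - <<'E'
from h import *
from rig import ctrl
w=snap("wrist","w7");s=snap("scene","s7")
st=ctrl.get_state();R=st["eef_rot"];p=st["tool_pos"];print(p,np.degrees(np.arctan2(R[1,1],R[0,1])),st["wrist_force"],st["wrist_torque"])
y=np.radians(6.3);d=p[:2]-[.556,.1337];print("press xy mm",1000*d@[np.cos(y),np.sin(y)],1000*d@[-np.sin(y),np.cos(y)])
cv2.imwrite("pics/s7c.png",cv2.resize(s["pixels"][170:290,190:330],None,fx=5,fy=5,interpolation=cv2.INTER_CUBIC))
cv2.imwrite("pics/w7c.png",cv2.resize(w["pixels"][100:300,180:400],None,fx=3.5,fy=3,interpolation=cv2.INTER_CUBIC))
E
```

```text
time: 18.75
tool_pos: [0.5074, 0.1283, 0.1176]
eef_rot: [[-0.111, 0.994, -0.0], [0.994, 0.111, -0.0], [-0.0, -0.0, -1.0]]
wrist_force: [-0.6, -0.1, -4.0]
finger_gap: 0.0409
[0.50748396 0.12835916 0.11762692] 6.385021633705538 [ 0.37620583 -0.10234213 -3.36105278] [-0.01460861  0.04703668 -0.03278028]
press xy mm -48.809124954701176 0.015289121545734237
```

View pics/s7c.png

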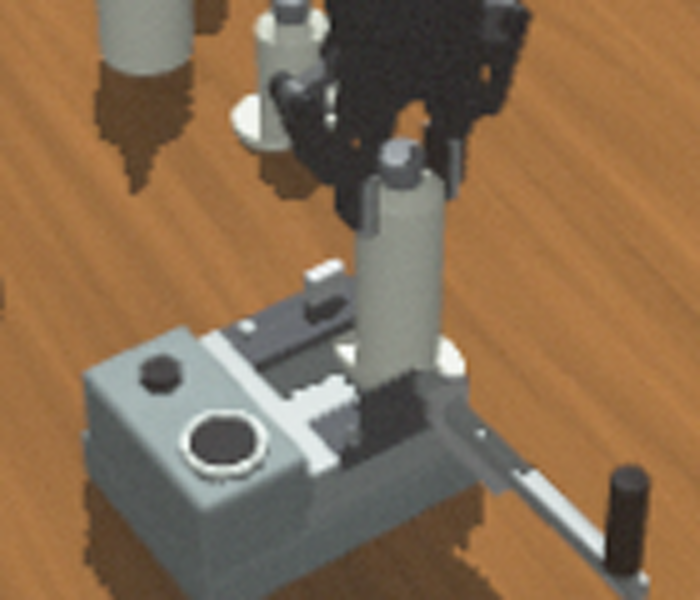

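View pics/w7c.png

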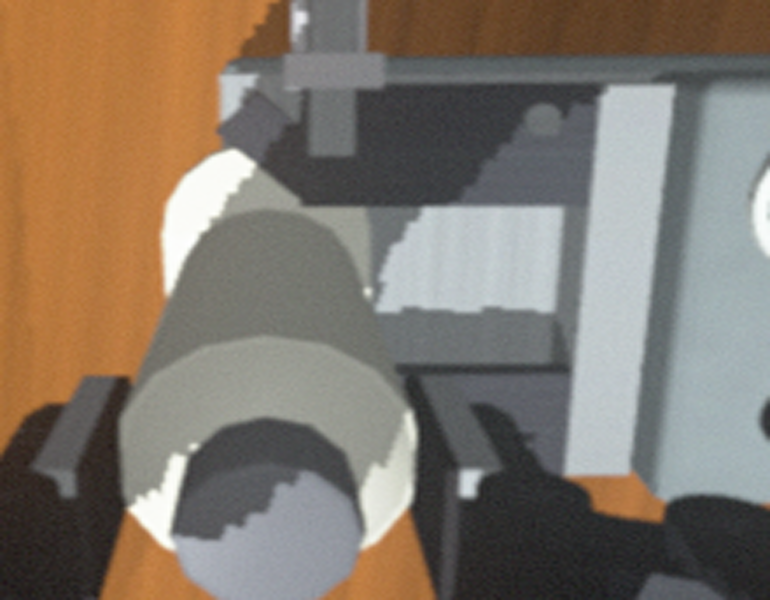

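The near lobe is under the plate, with no contact force, so I'll slide further in.

```bash
python3 -m crank '[{"dx":0,"dy":0.7,"dz":0,"wx":0,"wy":0,"wz":0},{"dx":0,"dy":0.7,"dz":0,"wx":0,"wy":0,"wz":0},{"dx":0,"dy":0.7,"dz":0,"wx":0,"wy":0,"wz":0},{"dx":0,"dy":0.7,"dz":0,"wx":0,"wy":0,"wz":0},{"dx":0,"dy":0.6,"dz":0,"wx":0,"wy":0,"wz":0},{"dx":0,"dy":0.5,"dz":0,"wx":0,"wy":0,"wz":0},{"dx":0,"dy":0.4,"dz":0,"wx":0,"wy":0,"wz":0},{"dx":0,"dy":0.1,"dz":0,"wx":0,"wy":0,"wz":0},{"dx":0,"dy":0,"dz":0,"wx":0,"wy":0,"wz":0},{"dx":0,"dy":0,"dz":0,"wx":0,"wy":0,"wz":0}]'
python3 - <<'E'
from h import *
from rig import ctrl
st=ctrl.get_state();R=st["eef_rot"];p=st["tool_pos"];print(p,np.degrees(np.arctan2(R[1,1],R[0,1])),st["wrist_force"],st["wrist_torque"])
y=np.radians(6.3);d=p[:2]-[.556,.1337];print("press xy mm",1000*d@[np.cos(y),np.sin(y)],1000*d@[-np.sin(y),np.cos(y)])
E
```

```text
time: 20.1
tool_pos: [0.5512, 0.1332, 0.1176]
eef_rot: [[-0.111, 0.994, -0.0], [0.994, 0.111, -0.0], [-0.0, -0.0, -1.0]]
wrist_force: [0.9, 0.8, -3.9]
finger_gap: 0.0414
[0.55115334 0.13321237 0.11756168] 6.378033875312729 [ 0.91720937  0.84423607 -3.88636972] [-0.00170145 -0.00052365 -0.029274  ]
press xy mm -4.870901626762077 0.047155321198236275
```

```bash
python3 -m crank '[{"dx":0,"dy":0,"dz":0.1,"wx":0,"wy":0,"wz":0},{"dx":0,"dy":0,"dz":0.06,"wx":0,"wy":0,"wz":0},{"dx":0,"dy":0.1,"dz":0,"wx":0,"wy":0,"wz":0},{"dx":0,"dy":0.1,"dz":0,"wx":0,"wy":0,"wz":0},{"dx":0,"dy":0.1,"dz":0,"wx":0,"wy":0,"wz":0},{"dx":0,"dy":0.1,"dz":0,"wx":0,"wy":0,"wz":0},{"dx":0,"dy":0,"dz":0,"wx":0,"wy":0,"wz":0},{"dx":0,"dy":0,"dz":0,"wx":0,"wy":0,"wz":0},{"dx":0,"dy":0,"dz":0,"wx":0,"wy":0,"wz":0},{"dx":0,"dy":0,"dz":0,"wx":0,"wy":0,"wz":0}]'
python3 -m crank '[{"dx":0,"dy":0.05,"dz":0,"wx":0,"wy":0,"wz":0},{"dx":0,"dy":0.05,"dz":0,"wx":0,"wy":0,"wz":0},{"dx":0,"dy":0,"dz":0,"wx":0,"wy":0,"wz":0},{"dx":0,"dy":0,"dz":0,"wx":0,"wy":0,"wz":0},{"dx":0,"dy":0,"dz":0,"wx":0,"wy":0,"wz":0},{"dx":0,"dy":0,"dz":0,"wx":0,"wy":0,"wz":0},{"dx":0,"dy":0,"dz":0,"wx":0,"wy":0,"wz":0},{"dx":0,"dy":0,"dz":0,"wx":0,"wy":0,"wz":0},{"dx":0,"dy":0,"dz":0,"wx":0,"wy":0,"wz":0},{"dx":0,"dy":0,"dz":0,"wx":0,"wy":0,"wz":0}]'
```

```text
time: 21.35
tool_pos: [0.5553, 0.1337, 0.116]
eef_rot: [[-0.111, 0.994, 0.0], [0.994, 0.111, 0.0], [0.0, 0.0, -1.0]]
wrist_force: [0.5, 0.1, -3.5]
finger_gap: 0.0414
time: 22.6
tool_pos: [0.556, 0.1337, 0.1159]
eef_rot: [[-0.111, 0.994, -0.001], [0.994, 0.111, -0.0], [-0.0, -0.001, -1.0]]
wrist_force: [-5.6, -0.2, -1.1]
finger_gap: 0.0414
```

```bash
python3 -m crank '[{"dx":0,"dy":0.05,"dz":0,"wx":0,"wy":0,"wz":0},{"dx":0,"dy":0.05,"dz":0.03,"wx":0,"wy":0,"wz":0},{"dx":0,"dy":0,"dz":0,"wx":0,"wy":0,"wz":0},{"dx":0,"dy":0,"dz":0,"wx":0,"wy":0,"wz":0},{"dx":0,"dy":0,"dz":0,"wx":0,"wy":0,"wz":0},{"dx":0,"dy":0,"dz":0,"wx":0,"wy":0,"wz":0},{"dx":0,"dy":0,"dz":0,"wx":0,"wy":0,"wz":0},{"dx":0,"dy":0,"dz":0,"wx":0,"wy":0,"wz":0},{"dx":0,"dy":0,"dz":0,"wx":0,"wy":0,"wz":0},{"dx":0,"dy":0,"dz":0,"wx":0,"wy":0,"wz":0}]'
python3 - <<'E'
from h import *
from rig import ctrl
w=snap("wrist","w8");s=snap("scene","s8")
st=ctrl.get_state();R=st["eef_rot"];p=st["tool_pos"];print(p,np.degrees(np.arctan2(R[1,1],R[0,1])),st["wrist_force"],st["wrist_torque"])
y=np.radians(6.3);d=p[:2]-[.556,.1337];print("press xy mm",1000*d@[np.cos(y),np.sin(y)],1000*d@[-np.sin(y),np.cos(y)])
cv2.imwrite("pics/s8c.png",cv2.resize(s["pixels"][170:290,190:330],None,fx=5,fy=5,interpolation=cv2.INTER_CUBIC))
cv2.imwrite("pics/w8c.png",cv2.resize(w["pixels"][100:300,180:400],None,fx=3.5,fy=3,interpolation=cv2.INTER_CUBIC))
E
```

```text
time: 23.85
tool_pos: [0.5564, 0.1338, 0.1158]
eef_rot: [[-0.111, 0.994, -0.002], [0.994, 0.111, -0.0], [-0.0, -0.002, -1.0]]
wrist_force: [-7.5, -0.3, 2.6]
finger_gap: 0.0415
[0.5563635  0.13379032 0.11572881] 6.3727038295808525 [-8.23570141 -1.16266271  3.57917188] [-0.20483457  1.90353839 -0.11653045]
press xy mm 0.37121935403241896 0.04988077164599369
```

View pics/s8c.png

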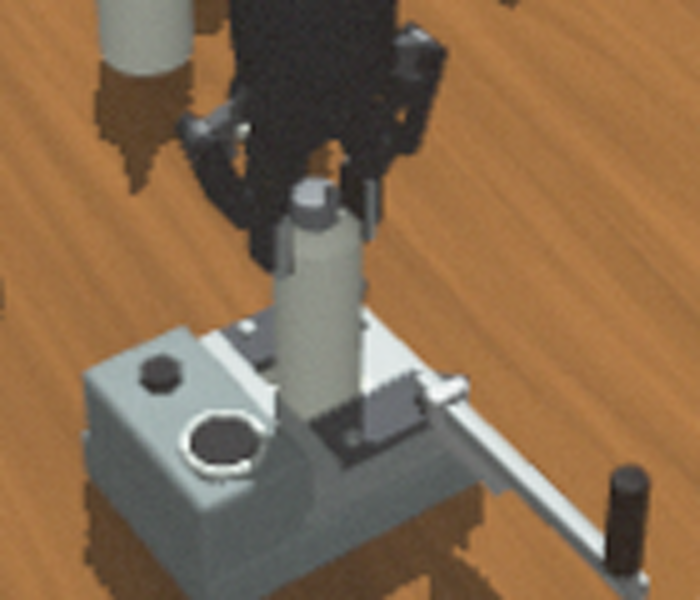

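View pics/w8c.png

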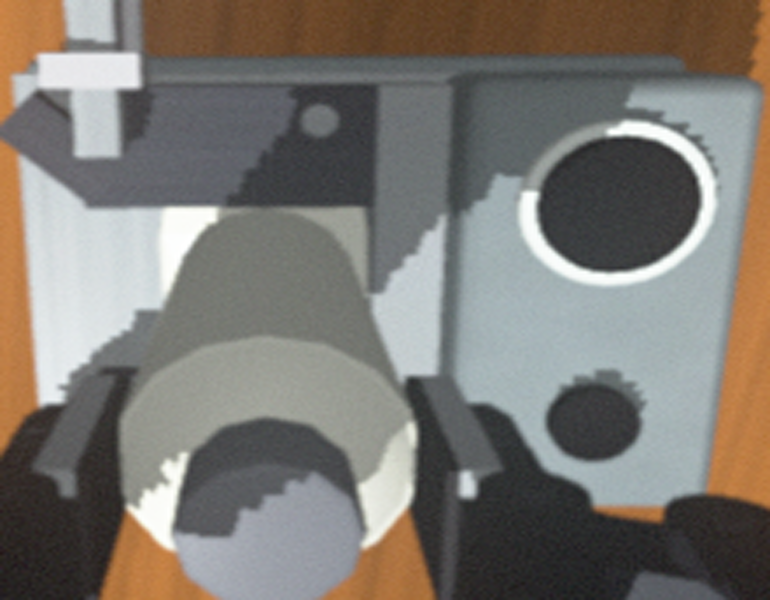

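```bash
python3 -m crank '[{"dx":0,"dy":0,"dz":0,"wx":0,"wy":0,"wz":0},{"dx":0,"dy":0.05,"dz":0,"wx":0,"wy":0,"wz":0},{"dx":0,"dy":0.05,"dz":0,"wx":0,"wy":0,"wz":0},{"dx":0,"dy":0,"dz":0,"wx":0,"wy":0,"wz":0},{"dx":0,"dy":0,"dz":0,"wx":0,"wy":0,"wz":0},{"dx":0,"dy":0,"dz":0,"wx":0,"wy":0,"wz":0},{"dx":0,"dy":0,"dz":0,"wx":0,"wy":0,"wz":0},{"dx":0,"dy":0,"dz":0,"wx":0,"wy":0,"wz":0},{"dx":0,"dy":0,"dz":0,"wx":0,"wy":0,"wz":0},{"dx":0,"dy":0,"dz":0,"wx":0,"wy":0,"wz":0}]' -1 25
python3 -m crank '[{"dx":0,"dy":0,"dz":0,"wx":0,"wy":0,"wz":0},{"dx":0,"dy":0,"dz":0,"wx":0,"wy":0,"wz":0},{"dx":0,"dy":0,"dz":0,"wx":0,"wy":0,"wz":0},{"dx":0,"dy":0,"dz":0,"wx":0,"wy":0,"wz":0},{"dx":0,"dy":0,"dz":0,"wx":0,"wy":0,"wz":0},{"dx":0,"dy":0,"dz":0,"wx":0,"wy":0,"wz":0},{"dx":0,"dy":0,"dz":0,"wx":0,"wy":0,"wz":0},{"dx":0,"dy":0,"dz":0,"wx":0,"wy":0,"wz":0},{"dx":0,"dy":0,"dz":0,"wx":0,"wy":0,"wz":0},{"dx":0,"dy":0,"dz":0,"wx":0,"wy":0,"wz":0}]' 1
python3 - <<'E'
from h import *
w=snap("wrist","w9");s=snap("scene","s9")
cv2.imwrite("pics/w9c.png",cv2.resize(w["pixels"][100:300,180:400],None,fx=3.5,fy=3,interpolation=cv2.INTER_CUBIC))
E
```

```text
time: 25.2
tool_pos: [0.5567, 0.1338, 0.1158]
eef_rot: [[-0.111, 0.994, -0.003], [0.994, 0.111, -0.0], [-0.0, -0.003, -1.0]]
wrist_force: [-9.8, -0.7, 6.4]
finger_gap: 0.0412
time: 26.45
tool_pos: [0.5583, 0.134, 0.1157]
eef_rot: [[-0.111, 0.994, -0.0], [0.994, 0.111, 0.0], [0.0, -0.0, -1.0]]
wrist_force: [-0.5, -0.1, -0.3]
finger_gap: 0.0852
```

View pics/w9c.png

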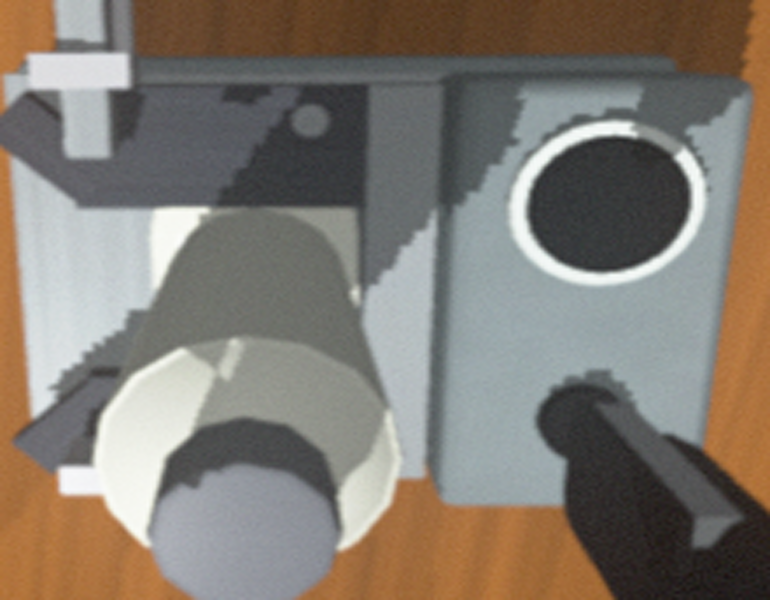

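```bash
python3 -m crank '[{"dx":0,"dy":0,"dz":-2,"wx":0,"wy":0,"wz":0},{"dx":0,"dy":0,"dz":-5,"wx":0,"wy":0,"wz":0},{"dx":0,"dy":0,"dz":-5.5,"wx":0,"wy":0,"wz":0},{"dx":4.76,"dy":-0.93,"dz":0,"wx":0,"wy":0,"wz":0},{"dx":4.76,"dy":-0.93,"dz":0,"wx":0,"wy":0,"wz":0},{"dx":4.76,"dy":-0.93,"dz":0,"wx":0,"wy":0,"wz":0},{"dx":4.76,"dy":-0.93,"dz":0,"wx":0,"wy":0,"wz":0},{"dx":0,"dy":0,"dz":0,"wx":0,"wy":0,"wz":10},{"dx":0,"dy":0,"dz":0,"wx":0,"wy":0,"wz":10},{"dx":0,"dy":0,"dz":0,"wx":0,"wy":0,"wz":10}]' 1
python3 -m crank '[{"dx":0,"dy":0,"dz":0,"wx":0,"wy":0,"wz":10},{"dx":0,"dy":0,"dz":0,"wx":0,"wy":0,"wz":10},{"dx":0,"dy":0,"dz":0,"wx":0,"wy":0,"wz":10},{"dx":0,"dy":0,"dz":0,"wx":0,"wy":0,"wz":10},{"dx":0,"dy":0,"dz":0,"wx":0,"wy":0,"wz":10},{"dx":0,"dy":0,"dz":0,"wx":0,"wy":0,"wz":10},{"dx":0,"dy":0,"dz":0,"wx":0,"wy":0,"wz":0},{"dx":0,"dy":0,"dz":0,"wx":0,"wy":0,"wz":0},{"dx":0,"dy":0,"dz":0,"wx":0,"wy":0,"wz":0},{"dx":0,"dy":0,"dz":0,"wx":0,"wy":0,"wz":0}]'
python3 - <<'E'
from h import *
w=snap("wrist","w10");s=snap("scene","s10");t=snap("top","t10")
cv2.imwrite("pics/s10c.png",cv2.resize(s["pixels"][170:300,180:350],None,fx=4,fy=4,interpolation=cv2.INTER_CUBIC))
E
```

```text
time: 27.8
tool_pos: [0.5, 0.3193, 0.2406]
eef_rot: [[0.405, 0.914, -0.0], [0.914, -0.405, -0.0], [-0.0, -0.0, -1.0]]
wrist_force: [0.5, -0.6, 0.1]
finger_gap: 0.0854
time: 29.05
tool_pos: [0.5002, 0.3191, 0.2407]
eef_rot: [[0.994, 0.112, 0.0], [0.112, -0.994, 0.0], [0.0, -0.0, -1.0]]
wrist_force: [0.0, 0.4, -0.1]
finger_gap: 0.0849
```

View pics/w10.png

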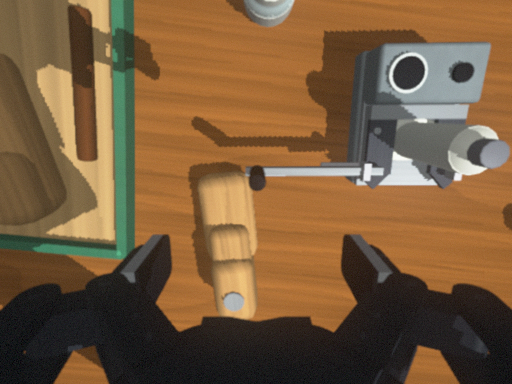

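View pics/s10c.png

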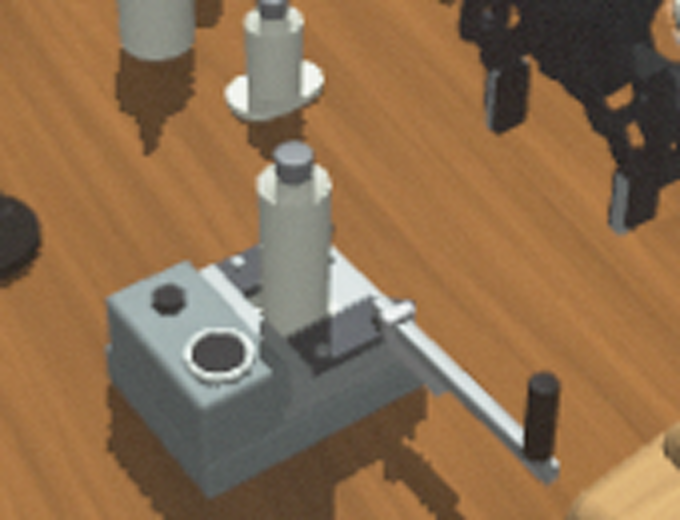

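```bash
python3 - <<'E'
from h import *
w=load("w10");print(proj(w,[.5002,.3191,.13]),proj(w,[.5,.3187,.074]))
E
python3 -m crank '[{"dx":0,"dy":0,"dz":4,"wx":0,"wy":0,"wz":0},{"dx":0,"dy":0,"dz":4,"wx":0,"wy":0,"wz":0},{"dx":0,"dy":0,"dz":4,"wx":0,"wy":0,"wz":0},{"dx":0,"dy":0,"dz":3.2,"wx":0,"wy":0,"wz":0},{"dx":0,"dy":0,"dz":0,"wx":0,"wy":0,"wz":0},{"dx":0,"dy":0,"dz":0,"wx":0,"wy":0,"wz":0},{"dx":0,"dy":0,"dz":0,"wx":0,"wy":0,"wz":0},{"dx":0,"dy":0,"dz":0,"wx":0,"wy":0,"wz":0},{"dx":0,"dy":0,"dz":0,"wx":0,"wy":0,"wz":0},{"dx":0,"dy":0,"dz":0,"wx":0,"wy":0,"wz":0}]'
python3 -m crank '[{"dx":0,"dy":0,"dz":0,"wx":0,"wy":0,"wz":0},{"dx":0,"dy":0,"dz":0,"wx":0,"wy":0,"wz":0},{"dx":0,"dy":0,"dz":0,"wx":0,"wy":0,"wz":0},{"dx":0,"dy":0,"dz":0,"wx":0,"wy":0,"wz":0},{"dx":0,"dy":0,"dz":0,"wx":0,"wy":0,"wz":0},{"dx":0,"dy":0,"dz":0,"wx":0,"wy":0,"wz":0},{"dx":0,"dy":0,"dz":0,"wx":0,"wy":0,"wz":0},{"dx":0,"dy":0,"dz":0,"wx":0,"wy":0,"wz":0},{"dx":0,"dy":0,"dz":0,"wx":0,"wy":0,"wz":0},{"dx":0,"dy":0,"dz":0,"wx":0,"wy":0,"wz":0}]' -1 30
```

```text
[[255.80992689 182.74301978]] [[256.1624647  171.82765913]]
time: 30.45
tool_pos: [0.5003, 0.3192, 0.0889]
eef_rot: [[0.994, 0.111, 0.0], [0.111, -0.994, 0.0], [0.0, -0.0, -1.0]]
wrist_force: [-0.3, 0.3, 0.5]
finger_gap: 0.0855
time: 31.7
tool_pos: [0.5003, 0.3184, 0.0888]
eef_rot: [[0.994, 0.111, -0.0], [0.111, -0.994, -0.001], [-0.0, 0.001, -1.0]]
wrist_force: [0.9, -6.0, 3.0]
finger_gap: 0.0168
```

```bash
python3 -m crank '[{"dx":0,"dy":0.6,"dz":0,"wx":0,"wy":0,"wz":0},{"dx":0,"dy":1,"dz":0,"wx":0,"wy":0,"wz":0},{"dx":0,"dy":1,"dz":0,"wx":0,"wy":0,"wz":0},{"dx":0,"dy":1,"dz":0,"wx":0,"wy":0,"wz":0},{"dx":0,"dy":1,"dz":0,"wx":0,"wy":0,"wz":0},{"dx":0,"dy":1,"dz":0,"wx":0,"wy":0,"wz":0},{"dx":0,"dy":0.8,"dz":0,"wx":0,"wy":0,"wz":0},{"dx":0,"dy":0.6,"dz":0,"wx":0,"wy":0,"wz":0},{"dx":0,"dy":0.4,"dz":0,"wx":0,"wy":0,"wz":0},{"dx":0,"dy":0,"dz":0,"wx":0,"wy":0,"wz":0}]'
python3 -m crank '[{"dx":0,"dy":0.1,"dz":0,"wx":0,"wy":0,"wz":0},{"dx":0,"dy":0.1,"dz":0,"wx":0,"wy":0,"wz":0},{"dx":0,"dy":0.1,"dz":0,"wx":0,"wy":0,"wz":0},{"dx":0,"dy":0.1,"dz":0,"wx":0,"wy":0,"wz":0},{"dx":0,"dy":0.1,"dz":0,"wx":0,"wy":0,"wz":0},{"dx":0,"dy":0.1,"dz":0,"wx":0,"wy":0,"wz":0},{"dx":0,"dy":0,"dz":0,"wx":0,"wy":0,"wz":0},{"dx":0,"dy":0,"dz":0,"wx":0,"wy":0,"wz":0},{"dx":0,"dy":0,"dz":0,"wx":0,"wy":0,"wz":0},{"dx":0,"dy":0,"dz":0,"wx":0,"wy":0,"wz":0}]'
```

```text
time: 32.95
tool_pos: [0.5087, 0.245, 0.0888]
eef_rot: [[0.994, 0.111, 0.0], [0.111, -0.994, -0.001], [0.0, 0.001, -1.0]]
wrist_force: [2.6, -1.9, 2.5]
finger_gap: 0.0163
time: 34.2
tool_pos: [0.5093, 0.2396, 0.0888]
eef_rot: [[0.994, 0.111, 0.0], [0.111, -0.994, -0.0], [0.0, 0.0, -1.0]]
wrist_force: [4.7, 0.8, 1.7]
finger_gap: 0.0163
```

```bash
python3 -m crank '[{"dx":0,"dy":0.1,"dz":0,"wx":0,"wy":0,"wz":0},{"dx":0,"dy":0.1,"dz":0,"wx":0,"wy":0,"wz":0},{"dx":0,"dy":0.1,"dz":0,"wx":0,"wy":0,"wz":0},{"dx":0,"dy":0,"dz":0,"wx":0,"wy":0,"wz":0},{"dx":0,"dy":0,"dz":0,"wx":0,"wy":0,"wz":0},{"dx":0,"dy":0,"dz":0,"wx":0,"wy":0,"wz":0},{"dx":0,"dy":0,"dz":0,"wx":0,"wy":0,"wz":0},{"dx":0,"dy":0,"dz":0,"wx":0,"wy":0,"wz":0},{"dx":0,"dy":0,"dz":0,"wx":0,"wy":0,"wz":0},{"dx":0,"dy":0,"dz":0,"wx":0,"wy":0,"wz":0}]'
python3 - <<'E'
from h import *
w=snap("wrist","w11");s=snap("scene","s11")
cv2.imwrite("pics/w11c.png",cv2.resize(w["pixels"][60:300,200:512],None,fx=2.5,fy=2.5,interpolation=cv2.INTER_CUBIC))
cv2.imwrite("pics/s11c.png",cv2.resize(s["pixels"][170:300,180:350],None,fx=4,fy=4,interpolation=cv2.INTER_CUBIC))
E
```

```text
time: 35.45
tool_pos: [0.5095, 0.2387, 0.0888]
eef_rot: [[0.994, 0.11, 0.0], [0.11, -0.994, 0.003], [0.001, -0.003, -1.0]]
wrist_force: [3.1, 12.0, 0.2]
finger_gap: 0.0169
```

View pics/w11c.png

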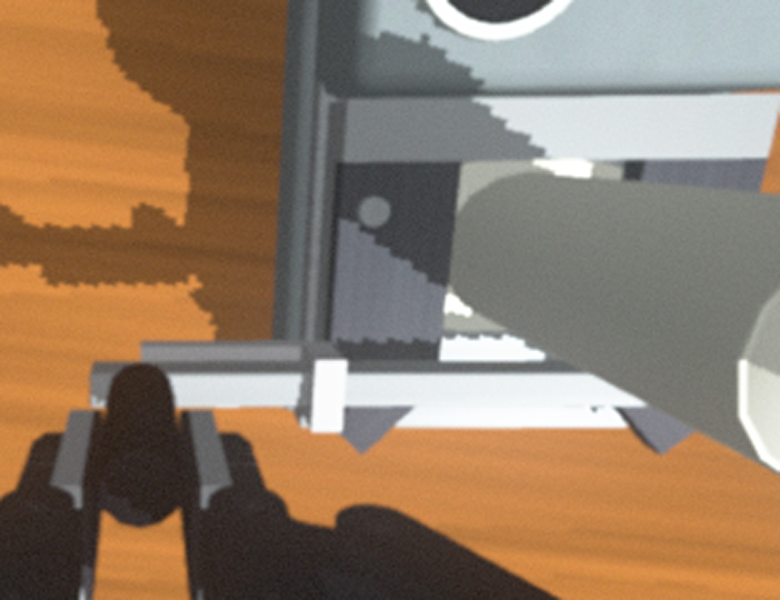

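View pics/s11c.png

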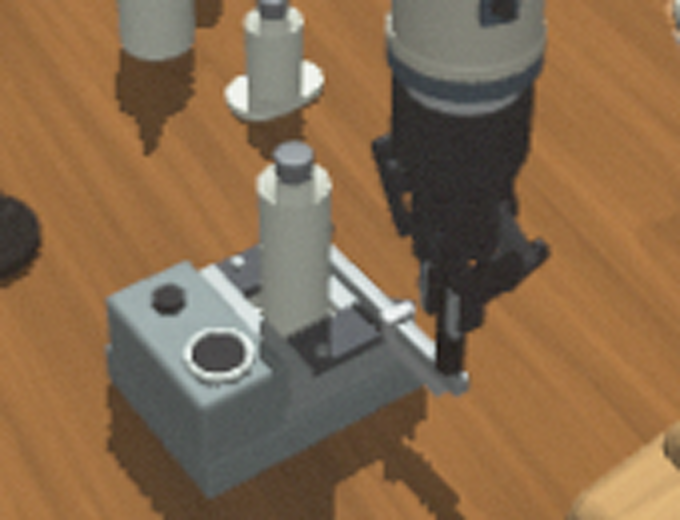

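The bolt met its end stop at 12 N, after about 80 mm of travel. Next I'll release it, rise and retreat.

```bash
python3 -m crank '[{"dx":0,"dy":0,"dz":0,"wx":0,"wy":0,"wz":0},{"dx":0,"dy":0,"dz":0,"wx":0,"wy":0,"wz":0},{"dx":0,"dy":0,"dz":0,"wx":0,"wy":0,"wz":0},{"dx":0,"dy":0,"dz":0,"wx":0,"wy":0,"wz":0},{"dx":0,"dy":0,"dz":0,"wx":0,"wy":0,"wz":0},{"dx":0,"dy":0,"dz":-3,"wx":0,"wy":0,"wz":0},{"dx":0,"dy":0,"dz":-5,"wx":0,"wy":0,"wz":0},{"dx":0,"dy":0,"dz":-5,"wx":0,"wy":0,"wz":0},{"dx":-3,"dy":0,"dz":-4,"wx":0,"wy":0,"wz":0},{"dx":-3,"dy":0,"dz":-4,"wx":0,"wy":0,"wz":0}]' 1
python3 -m crank '[{"dx":-3,"dy":-3,"dz":0,"wx":0,"wy":0,"wz":0},{"dx":-3,"dy":-3,"dz":0,"wx":0,"wy":0,"wz":0},{"dx":0,"dy":0,"dz":0,"wx":0,"wy":0,"wz":0},{"dx":0,"dy":0,"dz":0,"wx":0,"wy":0,"wz":0},{"dx":0,"dy":0,"dz":0,"wx":0,"wy":0,"wz":0},{"dx":0,"dy":0,"dz":0,"wx":0,"wy":0,"wz":0},{"dx":0,"dy":0,"dz":0,"wx":0,"wy":0,"wz":0},{"dx":0,"dy":0,"dz":0,"wx":0,"wy":0,"wz":0},{"dx":0,"dy":0,"dz":0,"wx":0,"wy":0,"wz":0},{"dx":0,"dy":0,"dz":0,"wx":0,"wy":0,"wz":0}]'
python3 - <<'E'
from h import *
w=snap("wrist","w12");s=snap("scene","s12");t=snap("top","t12")
a=cv2.resize(w["pixels"][0:140,220:400],None,fx=4,fy=4,interpolation=cv2.INTER_CUBIC);cv2.imwrite("pics/w12c.png",a)
a=cv2.resize(s["pixels"][170:300,180:350],None,fx=4,fy=4,interpolation=cv2.INTER_CUBIC);cv2.imwrite("pics/s12c.png",a)
E
```

```text
time: 36.8
tool_pos: [0.449, 0.2297, 0.3]
eef_rot: [[0.994, 0.111, 0.0], [0.111, -0.994, 0.0], [0.0, -0.0, -1.0]]
wrist_force: [0.6, 0.4, -0.7]
finger_gap: 0.0855
time: 38.05
tool_pos: [0.3835, 0.2829, 0.2987]
eef_rot: [[0.994, 0.111, 0.0], [0.111, -0.994, -0.0], [-0.0, 0.0, -1.0]]
wrist_force: [-0.3, 0.2, -0.0]
finger_gap: 0.0855
```

View pics/w12c.png

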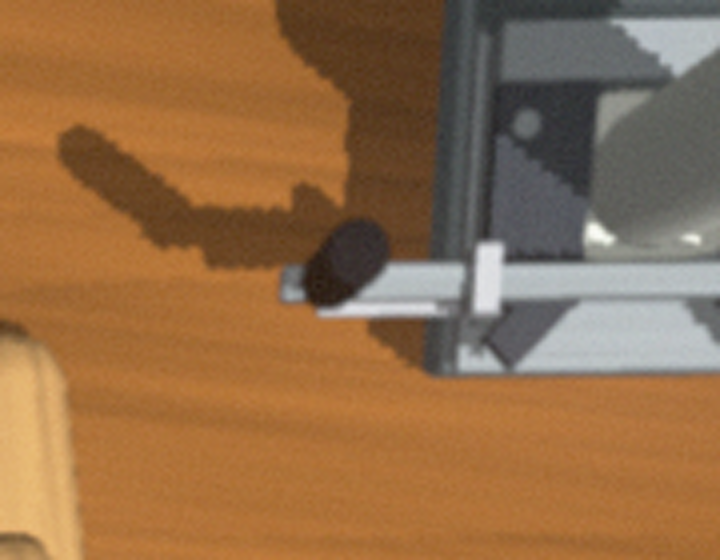

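View pics/s12c.png

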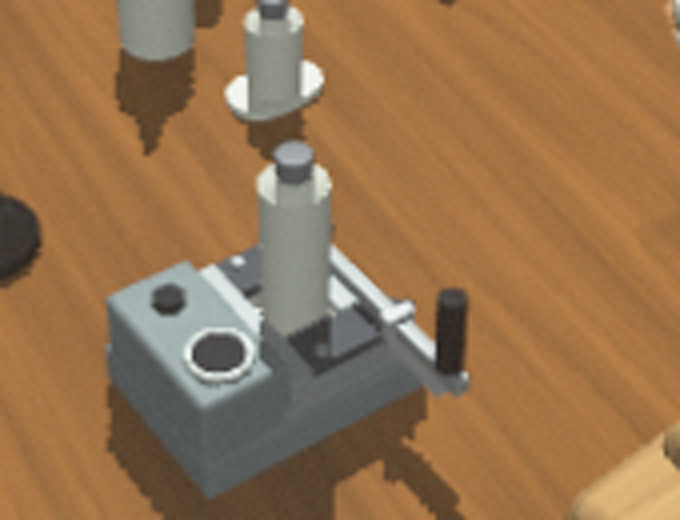

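View pics/t12.png

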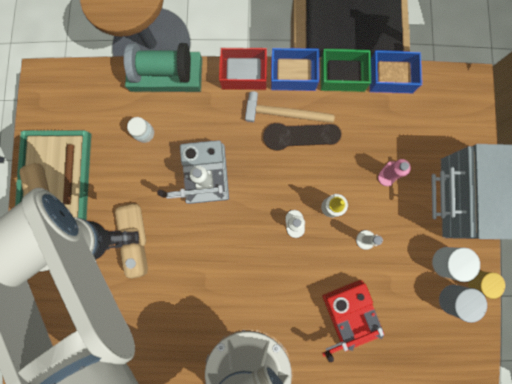

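Everything else stands where it was. One numeric check of the bolt and the cartridge before handing in.

```bash
python3 - <<'E'
from h import *
s=load("s12");w=load("w12");t=load("t12")
S=lambda c:uc(c,(180,170),4);W=lambda c:uc(c,(220,0),4)
y=np.radians(6.3)
def pr(p): d=p[:2]-[.556,.1337];return np.round(1000*np.array([d@[np.cos(y),np.sin(y)],d@[-np.sin(y),np.cos(y)],p[2]]),1)
hp,e=tri((s,S((453,297))),(w,W((362,250))));print("handle top press mm",pr(hp),e)
print("handle in scene/wrist @130",pr(onz(s,S((453,297)),.13)),pr(onz(w,W((362,250)),.13)))
cv2.imwrite("pics/t12c.png",cv2.resize(t["pixels"][135:210,150:240],None,fx=8,fy=8,interpolation=cv2.INTER_CUBIC))
print("cap @178 from scene",pr(onz(s,S((294,155)),.178)))
E
```

```text
handle top press mm [-35.1 109.1 129.2] [np.float64(0.453675537756947), np.float64(0.45367553775689906)]
handle in scene/wrist @130 [-34.8 110.1 130. ] [-35.  108.8 130. ]
cap @178 from scene [  1.1   1.6 178. ]
```

View pics/t12c.png

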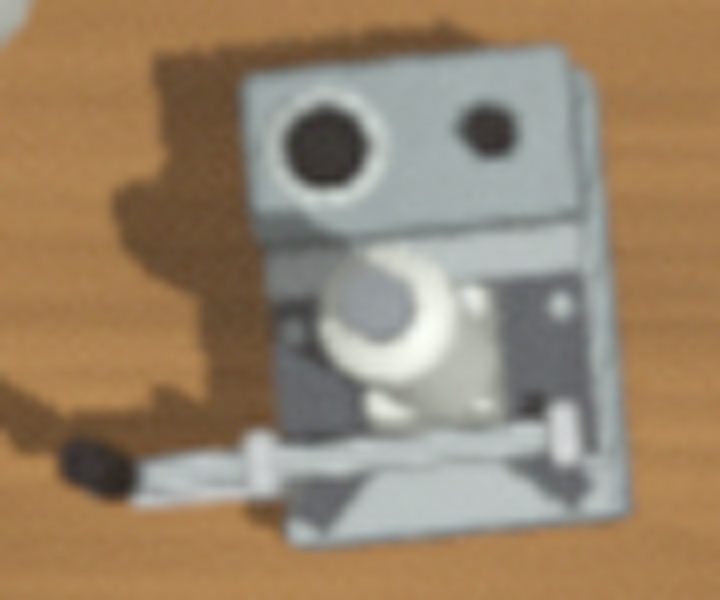

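```bash
python3 -c "
from rig import ctrl
print(ctrl.close_job(), ctrl.get_state()['time'])"
```

```text
the job is handed in; nothing more can be done
the job is handed in; nothing more can be done
```

The cartridge is loaded in the press, the bolt is shut behind it, and the job was handed in at about 38 s of the 72 s allowed. I drew the bolt back to its stop, slid the cartridge in upright with its flange under the plate, and pushed it to about 10 N against the back stop. I then shut the bolt, met its stop at 12 N, let go and backed away.

**Last checks:**
- **Bolt:** the handle measures at press (-35, 109–110) mm, where fully shut is (-35, 110). In the top picture the bolt tip reaches its keeper.
- **Cartridge:** it stands upright with its flange flush against the back stop. From the scene camera its cap reads (1.1, 1.6) mm off the press axis, within that camera's roughly 2 mm calibration.
- **Everything else:** the top picture shows the other things where they were before.

**What disagreed or failed:**
- The bolt was already about 9 mm open at the start, which the first press fit had not allowed for.
- My first two move calls were refused because rows need all six keys; nothing moved.

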